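# Twist a new filter canister up into the fume extraction head

## Task

Take the red transport cap off the filter canister and put it in the black parts tray. Then lift the canister by its handle, offer it up into the extraction head from below with the handle under the head's red mark, push it up against the sprung seal and twist it round to the green mark, so that its lugs drop into their pockets and it hangs there locked and level when you let go. Leave the bottles, the lens and the loupe where they stand.

Things in the scene. Friction and masses are not known exactly. Their poses are not given: they have to be found in the camera images.
- head: Grey fume extraction head on a stand, fixed. Origin on the bench right below the mouth's axis; z up, front -x. 230 mm high. Its mouth is a round socket open downwards, 78 mm outside, rim 180 mm above the bench. Behind (+x): column 25 mm thick at x=105 mm, foot 10 mm high over x 40..150, y +-65 mm. Green mark on the front (-x): the handle points there when locked.
- mouth (a point): Centre of the mouth at its lower rim, 180 mm above the bench; axes as head. Inside the rim lies a ring, inner radius 26 mm, with three slots 24 mm wide for the lugs: one under the red mark (red_slot), the others 120 degrees to either side. Bore above the ring: radius 32 mm.
- red_slot (a point): Slot under the red mark, at the rim, 30 mm from the axis, 45 degrees from the front (-x) towards the head's +y. From each slot, counterclockwise seen from above: a sill, top 7.5 mm above the rim; then a pocket, floor 5 mm above the rim, which holds the lug when the handle is under the green mark; then a stop.
- seal (a point): Centre of the underside of the sprung rubber seal plate inside the mouth, 13 mm above the rim when free. It gives way upwards by up to 10 mm and pushes back with 2 N, rising to 3 N.
- canister: White filter canister standing on the bench, about 140 g. Origin at the centre of its underside, z up its axis. Body 64 mm diameter, 62 mm high; grey hollow neck, 46 mm diameter, to 84 mm high (bore 30 mm). Straight black handle along -x, out to 153 mm from the axis, 16 mm wide, 31 to 49 mm above the underside. Locked, its underside is 70 mm below the rim.
- handle (a point): Mid-point of the canister's handle where it is best gripped, 115 mm from the axis (-x), 40 mm above the underside. Axes as canister.
- neck_top (a point): Centre of the canister's neck at its top edge, 84 mm above the underside.
- front_lug (a point): Outer end of the lug over the handle, 29.5 mm from the axis (-x), 77.5 mm above the underside. Three such lugs, 120 degrees apart, 14 mm wide and 5 mm thick. To lock: lug under the red slot, raise until the underside is 66 mm below the rim (lugs clear the sill, seal pressed in 5 mm), turn 45 degrees counterclockwise seen from above to the stop, let down 4 mm.
- cap: Red plastic transport cap, 20 g, loosely plugged into the canister's neck; lifts straight off. Spigot 25 mm diameter, 8 mm long (in the bore), disc 42 mm diameter, 4 mm thick, round knob 18 mm diameter, 28 mm high on top. Origin at the centre of the spigot's underside, z up: disc's top at 12 mm, knob's top at 40 mm.
- cap_knob (a point): Centre of the top of the cap's knob, 40 mm above the cap's origin.
- tray: Black open parts tray, fixed to the bench, 138 mm (x) by 198 mm (y), 25 mm high; inside 126 by 186 mm, floor 2 mm above the bench. Origin at the centre of its underside, z up.
- alcohol_bottle: White pump bottle, 62 mm diameter, 134 mm high, standing; origin at the centre of its underside. Bystander.
- flux_bottle: Brown dropper bottle, 33 mm diameter, 92 mm high, standing; origin at the centre of its underside. Bystander.
- spare_lens: Black barrel lens, 34 mm diameter, 76 mm high, standing; origin at the centre of its underside. Bystander.
- loupe: Black loupe, 37 mm diameter, 28 mm high, standing beside the canister's handle; origin at the centre of its underside. Bystander.

How it is judged:
On the way, in this order (a step that is already met when the one before it is completed fails the run):
1. the red cap lies in the tray, let go of, while the canister still stands on the bench (x of cap in the frame of tray between -0.068 and 0.068 m and y of cap in the frame of tray between -0.098 and 0.098 m and height (world z) of cap below 0.03 m and contact force between cap and the fingers below 0.1 N and height (world z) of canister below 0.01 m), for 0.2 s.
2. the canister's lugs are up inside the head with the handle still short of the green mark (horizontal distance between neck_top and mouth below 0.006 m and z of canister in the frame of mouth above -0.071 m and y of handle in the frame of mouth above 0.04 m).
At the end, for the whole second after the job is handed in: The canister hangs at rest in the head: neck within 5 mm of the mouth's axis, underside 68 to 73 mm below the rim (lugs down in their pockets), handle to the front within 14 mm (7 degrees) at its grip point, axis within 0.07 rad of upright. The cap lies at rest within the tray (horizontal distance between neck_top and mouth below 0.005 m and z of canister in the frame of mouth between -0.073 and -0.068 m and x of handle in the frame of mouth below -0.1 m and y of handle in the frame of mouth between -0.014 and 0.014 m and angle between canister's own z axis and vertical below 0.07 rad and linear speed of each of canister, cap below 0.01 m/s and x of cap in the frame of tray between -0.068 and 0.068 m and y of cap in the frame of tray between -0.098 and 0.098 m and height (world z) of cap below 0.03 m); the robot touches nothing.
It fails at once if the alcohol bottle, flux bottle, lens or loupe is pushed more than 25 mm from its place or tipped (distance of any of alcohol_bottle, flux_bottle, spare_lens, loupe from where it was at the start of the episode above 0.025 m or angle between any of alcohol_bottle, flux_bottle, spare_lens, loupe's own z axis and vertical above 0.5 rad).
It also fails if it takes over 69 s, if anything falls off the work surface, if the arm or the gripper's body presses on something with over 40 N, if the wrist force passes 120 N, or if a joint passes its speed limit or range.

## Robot

A 7-joint arm with a two-finger parallel gripper is mounted at the origin on a cart in front of the work surface, level with it; the furniture and walls round the work are solid. World frame = base frame: x ahead of the robot, y to its left, z up, the work surface at z = 0. Lengths are in m, angles in rad, forces in N, time in s.
With the tool pointing down it reaches from about 0.4 to 0.85 m from the base axis. Payload 4.5 kg.
Tool frame: the origin (TCP) lies on the centre line of the jaws, within the pads' length; the fingertips stand 11 mm ahead of it and the grasp point (between the pads) lies 8 mm behind it; z points along the fingers, y is the direction in which the jaws open and shut (so a half turn about z gives the same grasp; the last joint's range is limited). The gripper opens to 88 mm and grips with 3 to 60 N. Pads are 18 mm wide; open, the fingers measure 123 mm over their backs; the gripper's body (75 mm by 187 mm) begins 45 mm behind the grasp point.
Start: joints at [1.345, 0.689, -0.195, 1.565, 0.157, 0.902, -0.215], TCP at [0.161, -0.604, 0.25] pointing down, gripper open.
Joint ranges: [-3.01, 3.01], [-0.46, 2.08], [-1.47, 1.51], [0.13, 2.56], [-1, 4.14], [0.04, 2.09], [-2.66, 2.66]. Speed limits (rad/s): [2.57, 2.57, 3.14, 3.14, 3.14, 3.14, 3.14].

## Interface

Orientations are given as a unit quaternion [x, y, z, w].
In Python, from plant import r, snapshot gives the robot as it stands.
- The arm moves only by the tool drive_tool, never from a script. Its argument "commands" is a list of rows, each an object of numbers: "wx", "wy", "wz": the turn, a rotation vector about the tool's x, y, z in rad; "dx", "dy", "dz": the shift along the tool's x, y, z in m; "claw": the opening, from 0 (shut) to 1 (fully open). A call has 1 to 12 rows; each row shifts and turns the commanded pose from where the row before left it, along the tool's axes as they then stand; what a row does not reach is not made up. A row lasts 1/10 s, in which the tool goes at most 50 mm and 8.59 degrees, less where a joint would pass 70% of its speed; a pose out of reach is approached as far as the arm can. A call is refused whole if a number of a shift passes 0.05 or a number of a turn 0.15, either way. A call with a gripper value outside its range is refused whole. The fingers move at their own pace and stop on an object; "grip_force" is the grip in N (left out, the last holds). Time passes only in rows, so rows that do not move let the fingers close. It gives the time, the measured TCP pose, the force and the opening at its end, in the units of the state.
- r.get_state(): the state, without advancing time (a new reading comes with each control period).
- snapshot(name): name is "side" or "top" or "wrist"; returns a dict with "color" (400x640x3 uint8, red, green, blue), "fx", "fy", "cx", "cy" (pixels), "dist" ([k1, k2, p1, p2, k3] as OpenCV has them; the pictures are not rectified), "world_to_cam" (4x4, takes a point from world to camera coordinates); the wrist camera has in their place "T_tool_cam" (4x4, takes a point from camera to tool coordinates, whose origin is the TCP and whose axes are the flange's). Camera axes: x right, y up, looking along -z (the intrinsics and any distortion apply to the point x, -y, -z); pixel columns grow to the right and rows downward; lengths in m; the calibration is good to about 2 mm. A picture is of the moment at which its call begins: read the wrist's pose just before it. There is no depth.
- r.finish_job(): hands the job in, once; it reports no verdict.
The state is a dict: "clock": time; "q": joint angles; "qd": joint speeds; "joint_torque": joint torques, N m; "tool_pos": TCP position; "eef_rot": TCP orientation; "contact_force": force on the tool from outside, world axes, zero at the start; "moment": the same for the moment, N m; "opening": opening from 0.0 (shut) to 1.0 (fully open).
Only numpy, scipy, OpenCV 4.12 (cv2) and the standard library are available. Lean on these libraries where they do the work, as an engineer would, in place of code of your own. Each camera call takes 0.05 s, during which the arm holds its last target. There are 200 camera calls.

## Working session

There is one attempt and no reset: what is moved stays moved. The work goes in short steps, Python scripts to look and compute and a tool call to move; the robot and the scene stay as the last step left them, time stands still between calls to the robot, and variables do not carry over. Pictures are saved under pics/ and viewed, on a budget of 15 in all, crops included, one or two more only if the job needs it, and the job is handed in when it is done.

Besides the shell and the picture viewer there is one more tool, called by a JSON object that holds its "fn" and its "kwargs". drive_tool: Moves the arm, as the interface text tells. Its arguments: {"type":"object","properties":{"commands":{"type":"array","items":{"type":"object","properties":{"wx":{"type":"number"},"wy":{"type":"number"},"wz":{"type":"number"},"dx":{"type":"number"},"dy":{"type":"number"},"dz":{"type":"number"},"claw":{"type":"number"}}}},"grip_force":{"type":"number"}},"required":["commands"]}

```bash
mkdir -p pics; ls; cat > h.py <<'E'
import numpy as np, cv2, json, pickle
from scipy.spatial.transform import Rotation as R
def cam(name,r=None,snapshot=None):
    st=r.get_state(); s=snapshot(name)
    if name=="wrist":
        T=np.eye(4); T[:3,:3]=R.from_quat(st["eef_rot"]).as_matrix(); T[:3,3]=st["tool_pos"]
        s["world_to_cam"]=np.linalg.inv(T@np.array(s["T_tool_cam"]))
    return s
def save(s,f): pickle.dump(s,open(f,"wb"))
def load(f): return pickle.load(open(f,"rb"))
def K(s): return np.array([[s["fx"],0,s["cx"]],[0,s["fy"],s["cy"]],[0,0,1.]])
F=np.diag([1,-1,-1.])
def proj(s,P):
    W=np.array(s["world_to_cam"]); P=np.atleast_2d(P)@W[:3,:3].T+W[:3,3]
    return cv2.projectPoints((P@F).reshape(-1,1,3),np.zeros(3),np.zeros(3),K(s),np.array(s["dist"],float))[0].reshape(-1,2)
def ray(s,uv):
    W=np.array(s["world_to_cam"]); n=cv2.undistortPoints(np.array([[uv]],float),K(s),np.array(s["dist"],float)).ravel()
    d=W[:3,:3].T@(F@np.array([n[0],n[1],1])); return -W[:3,:3].T@W[:3,3],d
def onz(s,uv,z):
    o,d=ray(s,uv); return o+d*(z-o[2])/d[2]
def tri(obs):
    A=np.zeros((3,3));b=np.zeros(3)
    for s,uv in obs:
        o,d=ray(s,uv); d=d/np.linalg.norm(d);M=np.eye(3)-np.outer(d,d);A+=M;b+=M@o
    return np.linalg.solve(A,b)
E
python3 - <<'E'
from h import *
from plant import r,snapshot
print(r.get_state())
for n in("side","top","wrist"):
    s=cam(n,r,snapshot); save(s,n+".pkl"); cv2.imwrite(f"pics/{n}0.png",s["color"][:,:,::-1])
    W=np.array(s["world_to_cam"]);print(n,-W[:3,:3].T@W[:3,3],-W[2,:3], s["fx"],s["dist"])
    if n=="wrist":print(s["T_tool_cam"])
E
```

```text
pics
{'clock': 0.0, 'q': array([ 1.34477248,  0.68999307, -0.19449709,  1.56633917,  0.15731414,
        0.902489  , -0.21508997]), 'qd': array([-0.0009199 ,  0.00220857,  0.00039386, -0.00013271, -0.00039637,
       -0.00018554,  0.00064376]), 'joint_torque': array([-1.66722111e-04, -5.27561796e+01, -1.26658559e+00, -1.53430563e+01,
       -5.25133812e-02,  6.56590186e-03,  1.61638577e-04]), 'tool_pos': array([ 0.16035424, -0.60344914,  0.24890521]), 'eef_rot': array([ 9.91567086e-01,  1.29591166e-01, -1.94188744e-04, -8.97519734e-04]), 'contact_force': array([ 0.29391644, -0.50233408, -0.32615065]), 'moment': array([ 0.00404349,  0.03299653, -0.0228815 ]), 'opening': 1.001741673793625}
side [ 0.57598568 -0.68799071  0.60435652] [-0.04184727  0.81877189 -0.57259183] 374.9845607078895 [-0.00798412  0.          0.          0.          0.        ]
top [ 0.44996887 -0.00800787  1.44766312] [ 0.06506209  0.01199516 -0.99780912] 514.8682201378715 [-0.06629982  0.          0.          0.          0.        ]
wrist [ 0.2317852  -0.5833304   0.38378755] [-0.2790359  -0.07258603 -0.95753341] 354.01225065809456 [-0.04765326  0.          0.          0.          0.        ]
[[ 5.10291963e-04  9.57574314e-01  2.88186003e-01  7.42174643e-02]
 [ 9.99999868e-01 -5.05100228e-04 -9.23739886e-05 -1.38363453e-03]
 [ 5.71078572e-05  2.88186012e-01 -9.57574446e-01 -1.34825351e-01]
 [ 0.00000000e+00  0.00000000e+00  0.00000000e+00  1.00000000e+00]]
```

View pics/side0.png

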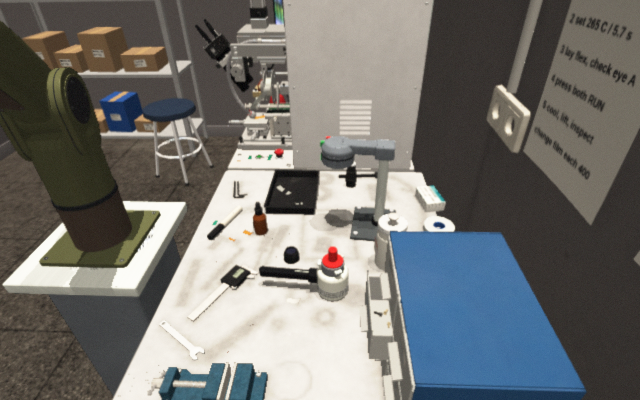

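View pics/top0.png

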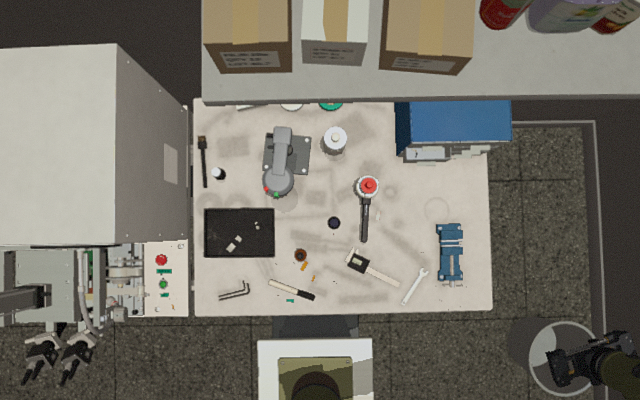

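The side view shows the head (~340,155), canister (~333,275), cap and tray (~293,190). In the top view, up is +x and left is +y. It shows the canister at ~(368,186) with its handle end at ~(364,240), the head at ~(278,180), the tray at ~(239,232) and the loupe at ~(334,222).

```bash
python3 - <<'E'
from h import *
s=load("top.pkl"); im=s["color"][:,:,::-1]
a=cv2.resize(im[115:265,195:395],None,fx=4,fy=4,interpolation=cv2.INTER_CUBIC); cv2.imwrite("pics/topc.png",a)
s=load("side.pkl"); im=s["color"][:,:,::-1]
a=cv2.resize(im[130:305,235:435],None,fx=4,fy=3.4,interpolation=cv2.INTER_CUBIC); cv2.imwrite("pics/sidec.png",cv2.resize(im[130:280,235:435],None,fx=4,fy=4,interpolation=cv2.INTER_CUBIC))
E
```

```text
(no output)
```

View pics/topc.png

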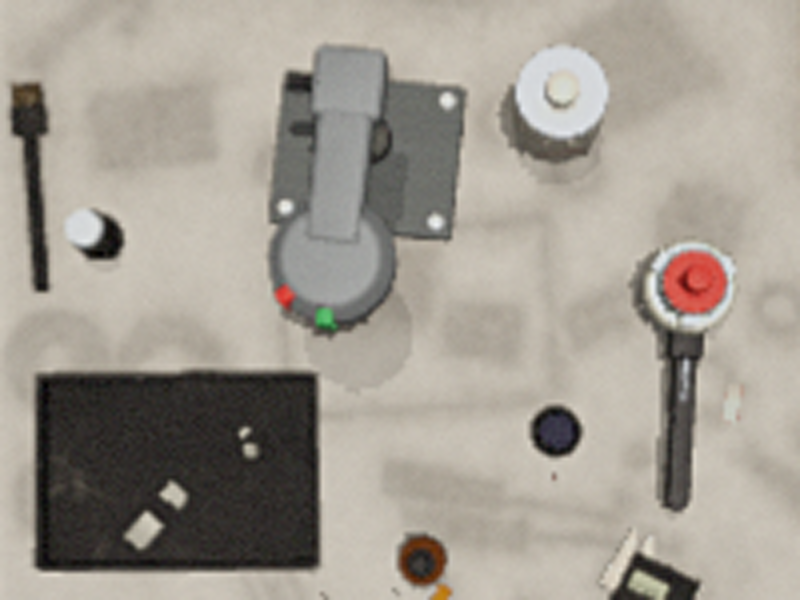

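View pics/sidec.png

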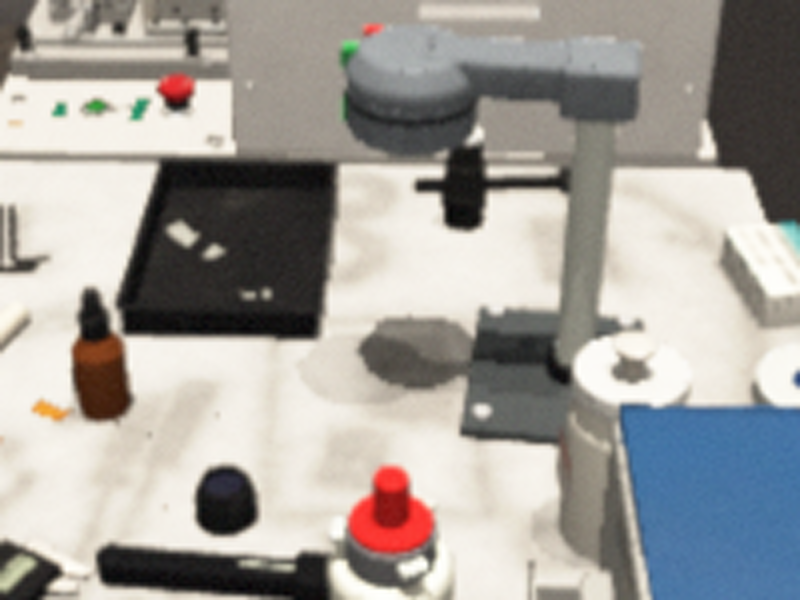

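```bash
python3 - <<'E'
from h import *
from scipy.optimize import least_squares
t=load("top.pkl"); s=load("side.pkl")
T=lambda x,y:(195+x/4-.375,115+y/4-.375); S=lambda x,y:(235+x/4-.375,130+y/4-.375)
# head
def W(p,P): 
    c,q=np.cos(p[2]),np.sin(p[2]); P=np.array(P,float); return np.c_[p[0]+c*P[:,0]-q*P[:,1],p[1]+q*P[:,0]+c*P[:,1],P[:,2]]
foot=[(.150,.065,.01),(.150,-.065,.01),(.04,-.065,.01),(.04,.065,.01)]
fp=[T(287,72),T(465,88),T(450,240),T(270,222)]
f=lambda p:(proj(t,W(p,foot))-fp).ravel()
h=least_squares(f,[.6,.1,0]);print("head foot fit",h.x,f(h.x))
for z in(.2,.21,.22):print("disc ctr",z,onz(t,T(333,266),z))
print("marks",onz(t,T(285,297),.205),onz(t,T(325,318),.205))
k=tri([(t,T(700,276)),(s,S(392,470))]);print("knob tri",k,"top z.116",onz(t,T(700,276),.116),"side",onz(s,S(392,472),.116))
print("disc ctr",onz(t,T(696,281),.088))
print("handle end",onz(t,T(675,506),.045),"side",onz(s,S(101,562),.04))
print("handle start",onz(t,T(685,345),.049))
print("tray",[onz(t,T(*c),.025)[:2].round(3) for c in[(38,375),(318,373),(318,568),(38,568)]])
print("loupe",onz(t,T(556,431),.028),"flux",onz(t,T(423,560),.08),"lens",onz(t,T(85,230),.076),"alc",onz(t,T(562,90),.13))
E
```

```text
head foot fit [ 0.57579712  0.08017948 -0.1212198 ] [-0.61251722 -0.57104863  0.60920673 -0.20168995  0.48289604  0.37039936
 -0.48594118  0.38484626]
disc ctr 0.2 [0.57349071 0.08108563 0.2       ]
disc ctr 0.21 [0.57250068 0.08037154 0.21      ]
disc ctr 0.22 [0.57151066 0.07965746 0.22      ]
marks [0.55480057 0.11020178 0.205     ] [0.54148327 0.08613905 0.205     ]
knob tri [ 0.56929552 -0.15073785  0.11864243] top z.116 [ 0.56983411 -0.15099849  0.116     ] side [ 0.56898455 -0.14929027  0.116     ]
disc ctr [ 0.56909084 -0.1512565   0.088     ]
handle end [ 0.41997488 -0.13711862  0.045     ] side [ 0.41799454 -0.13900296  0.04      ]
handle start [ 0.52901726 -0.14660168  0.049     ]
tray [array([0.52, 0.3 ]), array([0.517, 0.105]), array([0.382, 0.108]), array([0.386, 0.302])]
loupe [ 0.47292165 -0.05822132  0.028     ] flux [0.38875647 0.03361129 0.08      ] lens [0.61402961 0.25664635 0.076     ] alc [ 0.69127349 -0.06401419  0.13      ]
```

{"fn": "drive_tool", "kwargs": {"commands": [{"dx": 0.036, "dy": -0.023}, {"dx": 0.036, "dy": -0.023}, {"dx": 0.036, "dy": -0.023}, {"dx": 0.036, "dy": -0.023}, {"dx": 0.036, "dy": -0.023}, {"dx": 0.036, "dy": -0.023}, {"dx": 0.036, "dy": -0.023}, {"dx": 0.036, "dy": -0.023}, {"dx": 0.036, "dy": -0.023}, {"dx": 0.036, "dy": -0.023}, {"dx": 0.036, "dy": -0.023}, {"dx": 0.036, "dy": -0.023}]}}

```text
validation failed for argument at $.co...
```

{"fn": "drive_tool", "kwargs": {"commands": [{"dx": 0.036, "dy": -0.023}, {"dx": 0.036, "dy": -0.023}, {"dx": 0.006, "dy": -0.008, "wz": 0.12}, {"wz": 0.12}, {"wz": 0.11}, {}, {}]}}

```text
validation failed for argument at $.co...
```

```bash
python3 - <<'E'
from h import *
from plant import r,snapshot
s=cam("wrist",r,snapshot); save(s,"w1.pkl"); cv2.imwrite("pics/w1.png",cv2.resize(s["color"][:,:,::-1],(800,500)))
st=r.get_state(); print(st["tool_pos"],R.from_quat(st["eef_rot"]).as_matrix()[:,0],st["clock"])
print(proj(s,[[.569,-.151,.116],[.569,-.151,.088],[.42,-.138,.045]])*1.25)
E
```

```text
[ 0.16047973 -0.6037017   0.24923518] [ 9.66415930e-01  2.56982974e-01 -4.35431132e-05] 0.2
[[ 381.95641473  220.65065148]
 [ 114.19289506 -188.0041282 ]
 [-137.59381755 -292.13233121]]
```

View pics/w1.png

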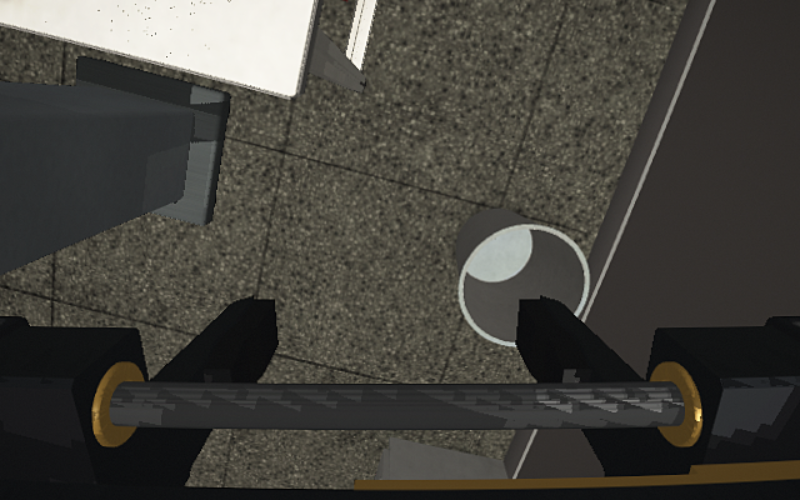

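The wrist view shows only the floor, because both moves were refused and the arm is still at its start. I'll retry with every field filled in.

{"fn": "drive_tool", "kwargs": {"commands": [{"dx": 0.036, "dy": -0.023, "dz": 0, "wx": 0, "wy": 0, "wz": 0, "claw": 1}, {"dx": 0.036, "dy": -0.023, "dz": 0, "wx": 0, "wy": 0, "wz": 0, "claw": 1}]}}

```text
clock: 0.4
tool_pos: [0.2178, -0.541, 0.2493]
eef_rot: [0.992, 0.128, -0.0, 0.0]
contact_force: [1.2, -0.3, 0.2]
opening: 1.003
```

{"fn": "drive_tool", "kwargs": {"commands": [{"dx": 0.036, "dy": -0.023, "dz": 0, "wx": 0, "wy": 0, "wz": 0, "claw": 1}, {"dx": 0.036, "dy": -0.023, "dz": 0, "wx": 0, "wy": 0, "wz": 0, "claw": 1}, {"dx": 0.036, "dy": -0.023, "dz": 0, "wx": 0, "wy": 0, "wz": 0, "claw": 1}, {"dx": 0.036, "dy": -0.023, "dz": 0, "wx": 0, "wy": 0, "wz": 0, "claw": 1}, {"dx": 0.036, "dy": -0.023, "dz": 0, "wx": 0, "wy": 0, "wz": 0, "claw": 1}, {"dx": 0.036, "dy": -0.023, "dz": 0, "wx": 0, "wy": 0, "wz": 0, "claw": 1}, {"dx": 0.036, "dy": -0.023, "dz": 0, "wx": 0, "wy": 0, "wz": 0, "claw": 1}, {"dx": 0.036, "dy": -0.023, "dz": 0, "wx": 0, "wy": 0, "wz": 0, "claw": 1}, {"dx": 0.036, "dy": -0.023, "dz": 0, "wx": 0, "wy": 0, "wz": 0, "claw": 1}, {"dx": 0.036, "dy": -0.023, "dz": 0, "wx": 0, "wy": 0, "wz": 0, "claw": 1}, {"dx": 0.036, "dy": -0.023, "dz": 0, "wx": 0, "wy": 0, "wz": 0, "claw": 1}, {"dx": 0.036, "dy": -0.023, "dz": 0, "wx": 0, "wy": 0, "wz": 0, "claw": 1}]}}

```text
clock: 1.6
tool_pos: [0.5658, -0.1619, 0.2496]
eef_rot: [0.992, 0.13, -0.0, 0.0]
contact_force: [0.0, -0.7, -0.7]
opening: 1.001
```

{"fn": "drive_tool", "kwargs": {"commands": [{"dx": 0.006, "dy": -0.008, "dz": 0, "wx": 0, "wy": 0, "wz": 0.12, "claw": 1}, {"dx": 0, "dy": 0, "dz": 0, "wx": 0, "wy": 0, "wz": 0.12, "claw": 1}, {"dx": 0, "dy": 0, "dz": 0, "wx": 0, "wy": 0, "wz": 0.11, "claw": 1}, {"dx": 0, "dy": 0, "dz": 0, "wx": 0, "wy": 0, "wz": 0, "claw": 1}, {"dx": 0, "dy": 0, "dz": 0, "wx": 0, "wy": 0, "wz": 0, "claw": 1}]}}

```text
clock: 2.1
tool_pos: [0.5686, -0.154, 0.2496]
eef_rot: [0.999, -0.044, -0.0, 0.0]
contact_force: [0.1, -0.3, 0.2]
opening: 0.998
```

```bash
python3 - <<'E'
from h import *
from plant import r,snapshot
s=cam("wrist",r,snapshot); save(s,"w2.pkl"); cv2.imwrite("pics/w2.png",cv2.resize(s["color"][:,:,::-1],(800,500)))
st=r.get_state(); print(st["tool_pos"],R.from_quat(st["eef_rot"]).as_matrix()[:,0],st["clock"])
print(proj(s,[[.569,-.151,.116],[.569,-.151,.088],[.42,-.138,.045]])*1.25)
E
```

```text
[ 0.56856156 -0.15412778  0.24964735] [ 9.96135205e-01 -8.78328229e-02 -2.21102561e-04] 2.15
[[393.59977186 231.5381698 ]
 [393.84247116 220.79173908]
 [394.4058409  373.60874287]]
```

View pics/w2.png

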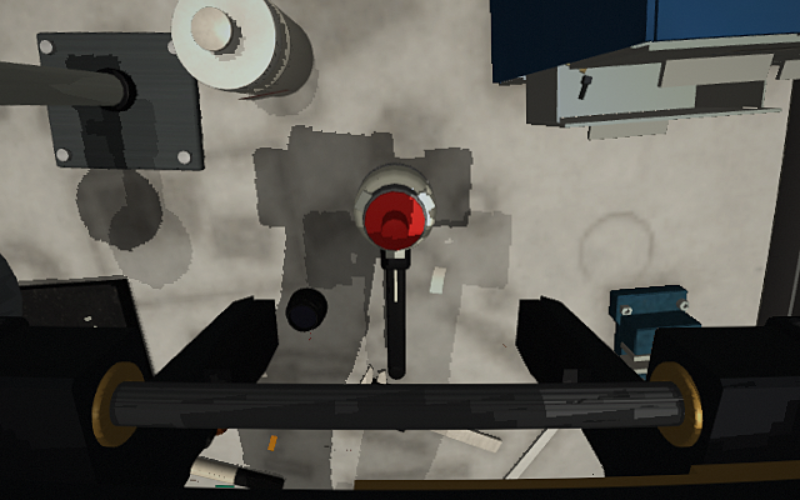

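The cap disc centre is at (395,219), against a prediction of (394,221), and the handle end is at (397,377). The estimate holds to about 1 mm, so I'll grasp the knob.

{"fn": "drive_tool", "kwargs": {"commands": [{"dx": 0, "dy": -0.003, "dz": 0.045, "wx": 0, "wy": 0, "wz": 0, "claw": 1}, {"dx": 0, "dy": 0, "dz": 0.045, "wx": 0, "wy": 0, "wz": 0, "claw": 1}, {"dx": 0, "dy": 0, "dz": 0.035, "wx": 0, "wy": 0, "wz": 0, "claw": 0.6}, {"dx": 0, "dy": 0, "dz": 0.0225, "wx": 0, "wy": 0, "wz": 0, "claw": 0.6}, {"dx": 0, "dy": 0, "dz": 0, "wx": 0, "wy": 0, "wz": 0, "claw": 0.35}, {"dx": 0, "dy": 0, "dz": 0, "wx": 0, "wy": 0, "wz": 0, "claw": 0}, {"dx": 0, "dy": 0, "dz": 0, "wx": 0, "wy": 0, "wz": 0, "claw": 0}, {"dx": 0, "dy": 0, "dz": 0, "wx": 0, "wy": 0, "wz": 0, "claw": 0}, {"dx": 0, "dy": 0, "dz": 0, "wx": 0, "wy": 0, "wz": 0, "claw": 0}], "grip_force": 15}}

```text
clock: 3.05
tool_pos: [0.5697, -0.1513, 0.1034]
eef_rot: [0.999, -0.045, 0.001, 0.0]
contact_force: [0.5, 0.0, 1.1]
opening: 0.386
```

{"fn": "drive_tool", "kwargs": {"commands": [{"dx": 0, "dy": 0, "dz": 0, "wx": 0, "wy": 0, "wz": 0, "claw": 0}, {"dx": 0, "dy": 0, "dz": 0, "wx": 0, "wy": 0, "wz": 0, "claw": 0}, {"dx": 0, "dy": 0, "dz": 0, "wx": 0, "wy": 0, "wz": 0, "claw": 0}, {"dx": 0, "dy": 0, "dz": 0, "wx": 0, "wy": 0, "wz": 0, "claw": 0}, {"dx": 0, "dy": 0, "dz": 0, "wx": 0, "wy": 0, "wz": 0, "claw": 0}]}}

```text
clock: 3.55
tool_pos: [0.5691, -0.1512, 0.1025]
eef_rot: [0.999, -0.045, 0.0, 0.0]
contact_force: [-0.9, -0.0, 5.6]
opening: 0.199
```

{"fn": "drive_tool", "kwargs": {"commands": [{"dx": 0, "dy": 0, "dz": -0.01, "wx": 0, "wy": 0, "wz": 0, "claw": 0}, {"dx": 0, "dy": 0, "dz": -0.015, "wx": 0, "wy": 0, "wz": 0, "claw": 0}, {"dx": 0, "dy": 0, "dz": -0.025, "wx": 0, "wy": 0, "wz": 0, "claw": 0}, {"dx": 0, "dy": 0, "dz": -0.04, "wx": 0, "wy": 0, "wz": 0, "claw": 0}, {"dx": 0, "dy": 0, "dz": -0.04, "wx": 0, "wy": 0, "wz": 0, "claw": 0}, {"dx": 0, "dy": 0, "dz": -0.02, "wx": 0, "wy": 0, "wz": 0, "claw": 0}, {"dx": 0, "dy": 0, "dz": 0, "wx": 0, "wy": 0, "wz": 0, "claw": 0}]}}

```text
clock: 4.25
tool_pos: [0.5708, -0.1515, 0.2558]
eef_rot: [0.999, -0.045, 0.004, 0.001]
contact_force: [0.2, -1.1, -0.6]
opening: 0.197
```

```bash
python3 - <<'E'
from h import *
from plant import r,snapshot
s=cam("wrist",r,snapshot); save(s,"w3.pkl"); t=cam("side",r,snapshot)
cv2.imwrite("pics/w3.png",np.hstack([s["color"],t["color"][130:330,200:500].repeat(2,0).repeat(2,1)])[:,:,::-1][:,240:])
m=R.from_quat(r.get_state()["eef_rot"]).as_matrix(); d=np.array([.451,.204,.25])-r.get_state()["tool_pos"]; print(m.T@d, m[:,0])
E
```

```text
[-0.14904535 -0.34294859  0.00220575] [ 9.95943617e-01 -8.99792812e-02 -2.02031273e-04]
```

View pics/w3.png

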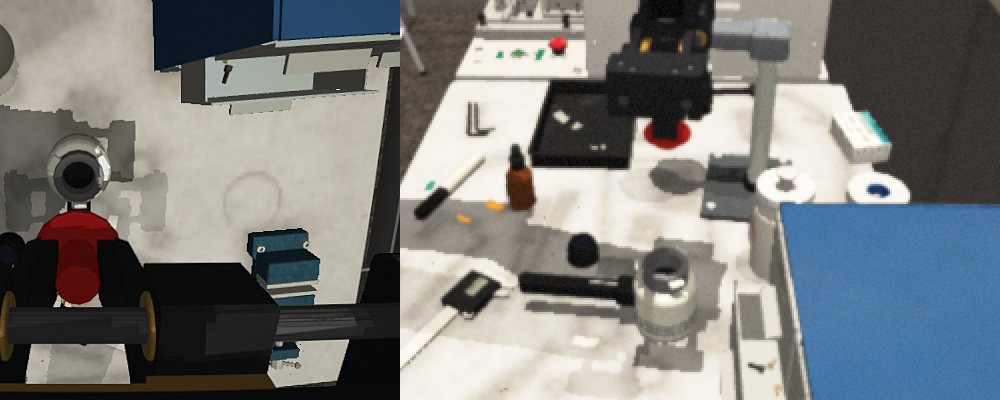

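The cap is in the gripper and the canister still stands on the bench (its open neck shows at ~(78,175)). Next I'll carry the cap to the tray.

{"fn": "drive_tool", "kwargs": {"commands": [{"dx": -0.0166, "dy": -0.038, "dz": 0, "wx": 0, "wy": 0, "wz": 0, "claw": 0}, {"dx": -0.0166, "dy": -0.038, "dz": 0, "wx": 0, "wy": 0, "wz": 0, "claw": 0}, {"dx": -0.0166, "dy": -0.038, "dz": 0, "wx": 0, "wy": 0, "wz": 0, "claw": 0}, {"dx": -0.0166, "dy": -0.038, "dz": 0, "wx": 0, "wy": 0, "wz": 0, "claw": 0}, {"dx": -0.0166, "dy": -0.038, "dz": 0, "wx": 0, "wy": 0, "wz": 0, "claw": 0}, {"dx": -0.0166, "dy": -0.038, "dz": 0, "wx": 0, "wy": 0, "wz": 0, "claw": 0}, {"dx": -0.0166, "dy": -0.038, "dz": 0, "wx": 0, "wy": 0, "wz": 0, "claw": 0}, {"dx": -0.0166, "dy": -0.038, "dz": 0, "wx": 0, "wy": 0, "wz": 0, "claw": 0}, {"dx": -0.0166, "dy": -0.038, "dz": 0, "wx": 0, "wy": 0, "wz": 0, "claw": 0}, {"dx": 0, "dy": 0, "dz": 0.03, "wx": 0, "wy": 0, "wz": 0, "claw": 0}, {"dx": 0, "dy": 0, "dz": 0.045, "wx": 0, "wy": 0, "wz": 0, "claw": 0}]}}

```text
clock: 5.45
tool_pos: [0.4511, 0.2055, 0.1768]
eef_rot: [0.999, -0.043, 0.001, -0.001]
contact_force: [1.4, 0.2, -1.3]
opening: 0.196
```

{"fn": "drive_tool", "kwargs": {"commands": [{"dx": 0, "dy": 0, "dz": 0.045, "wx": 0, "wy": 0, "wz": 0, "claw": 0}, {"dx": 0, "dy": 0, "dz": 0.045, "wx": 0, "wy": 0, "wz": 0, "claw": 0}, {"dx": 0, "dy": 0, "dz": 0.03, "wx": 0, "wy": 0, "wz": 0, "claw": 0}, {"dx": 0, "dy": 0, "dz": 0.015, "wx": 0, "wy": 0, "wz": 0, "claw": 0}, {"dx": 0, "dy": 0, "dz": 0.008, "wx": 0, "wy": 0, "wz": 0, "claw": 0}, {"dx": 0, "dy": 0, "dz": 0, "wx": 0, "wy": 0, "wz": 0, "claw": 0}, {"dx": 0, "dy": 0, "dz": 0, "wx": 0, "wy": 0, "wz": 0, "claw": 0}]}}

```text
clock: 6.15
tool_pos: [0.4509, 0.2029, 0.0344]
eef_rot: [0.999, -0.045, -0.0, 0.0]
contact_force: [0.4, -0.4, -0.6]
opening: 0.195
```

{"fn": "drive_tool", "kwargs": {"commands": [{"dx": 0, "dy": 0, "dz": 0.003, "wx": 0, "wy": 0, "wz": 0, "claw": 0}, {"dx": 0, "dy": 0, "dz": 0, "wx": 0, "wy": 0, "wz": 0, "claw": 0.5}, {"dx": 0, "dy": 0, "dz": 0, "wx": 0, "wy": 0, "wz": 0, "claw": 0.5}, {"dx": 0, "dy": 0, "dz": 0, "wx": 0, "wy": 0, "wz": 0, "claw": 0.5}, {"dx": 0, "dy": 0, "dz": 0, "wx": 0, "wy": 0, "wz": 0, "claw": 0.5}, {"dx": 0, "dy": 0, "dz": 0, "wx": 0, "wy": 0, "wz": 0, "claw": 0.5}, {"dx": 0, "dy": 0, "dz": -0.02, "wx": 0, "wy": 0, "wz": 0, "claw": 0.5}, {"dx": 0, "dy": 0, "dz": -0.045, "wx": 0, "wy": 0, "wz": 0, "claw": 0.5}, {"dx": 0, "dy": 0, "dz": -0.045, "wx": 0, "wy": 0, "wz": 0, "claw": 0.5}, {"dx": 0, "dy": 0, "dz": -0.045, "wx": 0, "wy": 0, "wz": 0, "claw": 0.5}, {"dx": 0, "dy": 0, "dz": -0.045, "wx": 0, "wy": 0, "wz": 0, "claw": 0.5}, {"dx": 0, "dy": 0, "dz": 0, "wx": 0, "wy": 0, "wz": 0, "claw": 0.5}]}}

```text
clock: 7.35
tool_pos: [0.4539, 0.2042, 0.2364]
eef_rot: [0.999, -0.045, 0.005, -0.003]
contact_force: [1.3, 0.4, 0.1]
opening: 0.504
```

```bash
python3 - <<'E'
from h import *
from plant import r,snapshot
s=cam("wrist",r,snapshot); save(s,"w4.pkl"); 
cv2.imwrite("pics/w4.png",cv2.resize(s["color"],(800,500))[:,:,::-1])
st=r.get_state();m=R.from_quat(st["eef_rot"]).as_matrix(); print(st["tool_pos"],m[:,0])
p=lambda x,y,z:(np.array([.574,.080,0])+R.from_euler("z",-.14).apply([x,y,z]))
print(proj(s,[p(0,0,.23),p(0,0,.18),p(.04,.065,.01),p(.04,-.065,.01),p(.105,0,.0)])*1.25)
E
```

```text
[0.45243933 0.20366905 0.23381111] [ 0.99590161 -0.09027764  0.00547026]
[[ 788.63475715  -85.06798373]
 [ 686.3894034   -34.33151456]
 [ 468.06262864  -27.31442083]
 [ 640.58259189  -14.26485015]
 [ 561.48936919 -112.90293576]]
```

View pics/w4.png

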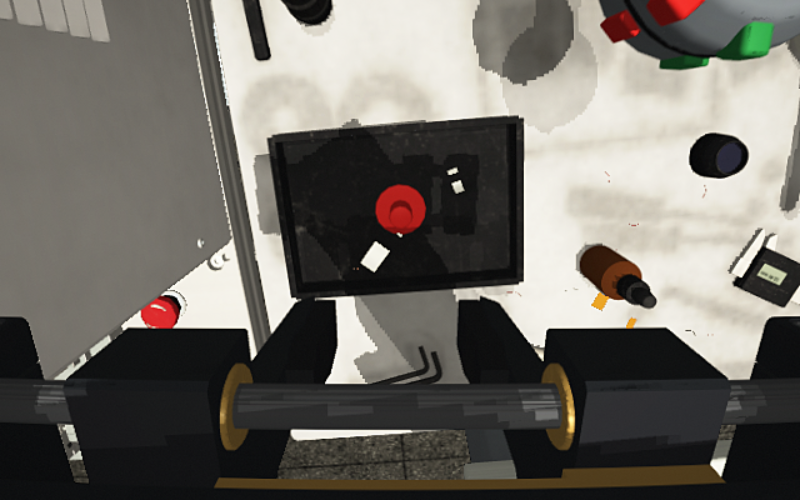

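The cap lies in the tray at (400,208) and is released. On the way back I'll look at the head from above to refine its pose.

{"fn": "drive_tool", "kwargs": {"commands": [{"dx": 0, "dy": 0, "dz": -0.048, "wx": 0, "wy": 0, "wz": 0, "claw": 0.5}, {"dx": 0, "dy": 0, "dz": -0.048, "wx": 0, "wy": 0, "wz": 0, "claw": 0.5}, {"dx": 0.023, "dy": 0.04, "dz": 0, "wx": 0, "wy": 0, "wz": 0, "claw": 0.5}, {"dx": 0.023, "dy": 0.04, "dz": 0, "wx": 0, "wy": 0, "wz": 0, "claw": 0.5}, {"dx": 0.023, "dy": 0.038, "dz": 0, "wx": 0, "wy": 0, "wz": 0, "claw": 0.5}, {"dx": 0, "dy": 0, "dz": 0, "wx": 0, "wy": 0, "wz": 0, "claw": 0.5}, {"dx": 0, "dy": 0, "dz": 0, "wx": 0, "wy": 0, "wz": 0, "claw": 0.5}, {"dx": 0, "dy": 0, "dz": 0, "wx": 0, "wy": 0, "wz": 0, "claw": 0.5}]}}

```text
clock: 8.2
tool_pos: [0.508, 0.0807, 0.326]
eef_rot: [0.999, -0.044, -0.001, -0.0]
contact_force: [-1.1, 1.2, 1.1]
opening: 0.5
```

```bash
python3 - <<'E'
from h import *
from plant import r,snapshot
s=cam("wrist",r,snapshot); save(s,"w5.pkl"); 
cv2.imwrite("pics/w5.png",cv2.resize(s["color"],(800,500),interpolation=cv2.INTER_CUBIC)[:,:,::-1])
st=r.get_state();m=R.from_quat(st["eef_rot"]).as_matrix(); print(st["tool_pos"],m[:,0])
p=lambda x,y,z:(np.array([.574,.080,0])+R.from_euler("z",-.14).apply([x,y,z]))
print(proj(s,[p(0,0,.23),p(0,0,.18),p(.04,.065,.01),p(.04,-.065,.01),p(.15,.065,.01),p(.15,-.065,.01)])*1.25)
E
```

```text
[0.50811323 0.08097843 0.32633264] [ 0.99620134 -0.08705332 -0.00214876]
[[388.891506   125.77975163]
 [390.24045959 122.75319442]
 [327.03779058  71.08485228]
 [462.07650336  78.53091277]
 [328.918124   -56.74174687]
 [472.71154069 -48.31472156]]
```

View pics/w5.png

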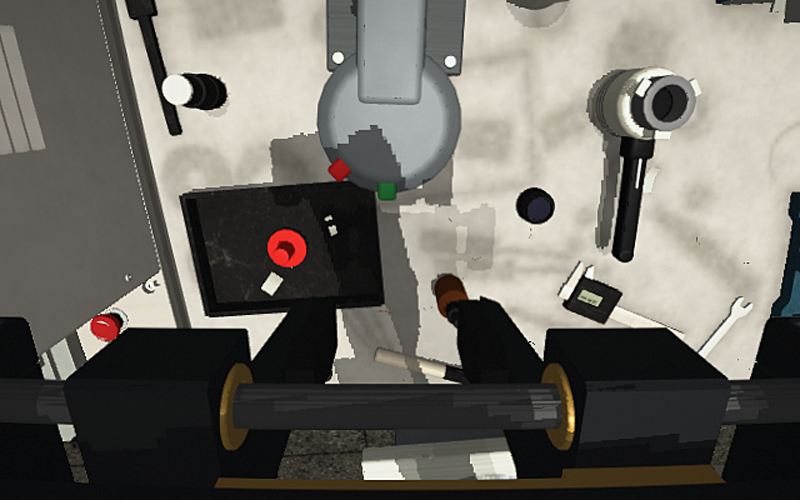

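Disc outline spans u 317–461 and v 50–193 (centre ~(389,121)), with the green mark at (387,191) and the red mark at (339,170). The canister neck is at (667,103). I'll refine the disc centre with an edge fit.

```bash
python3 - <<'E'
from h import *
from scipy.ndimage import map_coordinates,gaussian_filter
from scipy.optimize import least_squares
def fit(s,c,Rz,z,angs,tag):
    g=s["color"].astype(float).sum(2); g=gaussian_filter(g,.7); pts=[]
    for a in angs:
        rr=np.arange(.033,.045,.0003)
        P=np.c_[c[0]+rr*np.cos(a),c[1]+rr*np.sin(a),np.full(len(rr),z)]
        uv=proj(s,P); v=map_coordinates(g,[uv[:,1],uv[:,0]],order=1); d=np.abs(np.gradient(v)); i=d.argmax()
        if 1<i<len(rr)-2 and d[i]>8: pts.append(P[i,:2])
    pts=np.array(pts)
    f=least_squares(lambda p:np.hypot(pts[:,0]-p[0],pts[:,1]-p[1])-p[2],[*c,.039],loss="soft_l1",f_scale=.0007)
    print(tag,z,f.x,len(pts),np.abs(f.fun).mean()); return f.x
A=np.radians(np.r_[60:150:3,175:200:3,215:300:3])
for z in(.215,.222,.23):
    fit(load("w5.pkl"),[.5745,.080],0,z,A,"wrist"); fit(load("top.pkl"),[.573,.080],0,z,A,"top")
w=load("w5.pkl")
k=lambda u,v:(u/1.25-.1,v/1.25-.1)
print("neck",onz(w,k(667,103),.084),"hend",onz(w,k(622,258),.043))
E
```

```text
wrist 0.215 [0.57514469 0.08030984 0.03886644] 63 0.0008338755342231067
top 0.215 [0.5719867  0.08098684 0.03927167] 64 0.00106584724911067
wrist 0.222 [0.57410381 0.08022157 0.03798393] 66 0.0014043776702464365
top 0.222 [0.57127468 0.08052287 0.03908766] 64 0.001056760451901101
wrist 0.23 [0.57382334 0.08000193 0.0367867 ] 66 0.0015737917824512403
top 0.23 [0.57092899 0.07994675 0.03881071] 61 0.0009496031808908831
neck [ 0.56900002 -0.14859927  0.084     ] hend [ 0.41953209 -0.13879042  0.043     ]
```

{"fn": "drive_tool", "kwargs": {"commands": [{"dx": -0.004, "dy": 0.04, "dz": 0, "wx": 0, "wy": 0, "wz": -0.01, "claw": 0.5}, {"dx": -0.006, "dy": 0.04, "dz": 0.01, "wx": 0, "wy": 0, "wz": 0, "claw": 0.5}, {"dx": -0.006, "dy": 0.04, "dz": 0.02, "wx": 0, "wy": 0, "wz": 0, "claw": 0.5}, {"dx": -0.006, "dy": 0.04, "dz": 0.026, "wx": 0, "wy": 0, "wz": 0, "claw": 0.5}, {"dx": -0.006, "dy": 0.04, "dz": 0.026, "wx": 0, "wy": 0, "wz": 0, "claw": 0.5}, {"dx": -0.006, "dy": 0.026, "dz": 0.03, "wx": 0, "wy": 0, "wz": 0, "claw": 0.5}, {"dx": 0, "dy": 0, "dz": 0.045, "wx": 0, "wy": 0, "wz": 0, "claw": 0.5}, {"dx": 0, "dy": 0, "dz": 0.045, "wx": 0, "wy": 0, "wz": 0, "claw": 0.5}, {"dx": 0, "dy": 0, "dz": 0.004, "wx": 0, "wy": 0, "wz": 0, "claw": 0.5}, {"dx": 0, "dy": 0, "dz": 0, "wx": 0, "wy": 0, "wz": 0, "claw": 0.5}, {"dx": 0, "dy": 0, "dz": 0, "wx": 0, "wy": 0, "wz": 0, "claw": 0.5}]}}

```text
clock: 9.35
tool_pos: [0.458, -0.1428, 0.1229]
eef_rot: [0.999, -0.039, 0.002, 0.0]
contact_force: [1.2, 0.6, -0.2]
opening: 0.501
```

```bash
python3 - <<'E'
from h import *
from plant import r,snapshot
s=cam("wrist",r,snapshot); save(s,"w6.pkl"); 
cv2.imwrite("pics/w6.png",cv2.resize(s["color"],(800,500),interpolation=cv2.INTER_CUBIC)[:,:,::-1])
st=r.get_state();m=R.from_quat(st["eef_rot"]).as_matrix(); print(st["tool_pos"],m[:,0])
p=lambda x,y,z:(np.array([.569,-.15,0])+R.from_euler("z",-.077).apply([x,y,z]))
print(proj(s,[p(0,0,.084),p(-.115,.008,.049),p(-.115,-.008,.049),p(-.153,0,.045),p(-.05,0,.049)])*1.25)
E
```

```text
[ 0.45819369 -0.14298092  0.12327178] [ 0.99686748 -0.07898896  0.00399691]
[[395.90528764   2.30523909]
 [380.43251366 271.06181243]
 [412.27101947 271.01747671]
 [396.45230513 334.96467794]
 [396.15197237 138.63045955]]
```

View pics/w6.png

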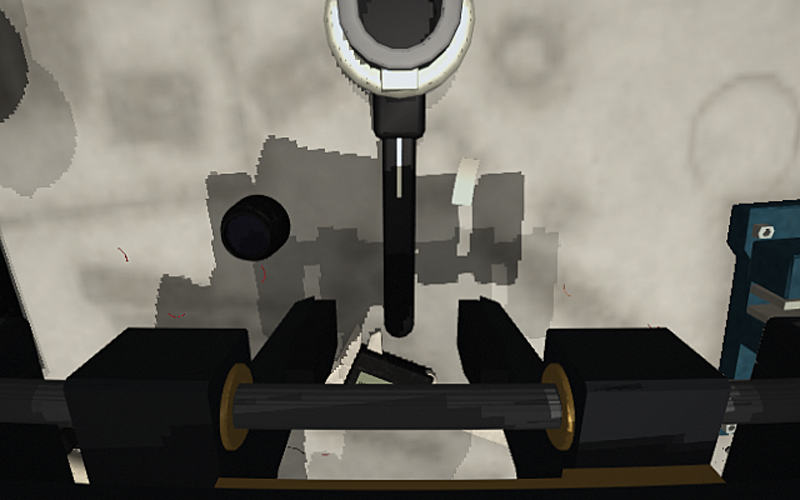

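The handle runs straight down the image at u≈399 (edges 383–415, end at v 337), about 1.5 mm to −y of my estimate and parallel to the tool x axis. The loupe at (256,228) is clear. Next is the descent to grip.

{"fn": "drive_tool", "kwargs": {"commands": [{"dx": -0.003, "dy": 0, "dz": 0.04, "wx": 0, "wy": 0, "wz": 0, "claw": 0.5}, {"dx": 0, "dy": 0, "dz": 0.03, "wx": 0, "wy": 0, "wz": 0, "claw": 0.5}, {"dx": 0, "dy": 0, "dz": 0.015, "wx": 0, "wy": 0, "wz": 0, "claw": 0.5}, {"dx": 0, "dy": 0, "dz": 0.005, "wx": 0, "wy": 0, "wz": 0, "claw": 0.5}, {"dx": 0, "dy": 0, "dz": 0, "wx": 0, "wy": 0, "wz": 0, "claw": 0.4}, {"dx": 0, "dy": 0, "dz": 0, "wx": 0, "wy": 0, "wz": 0, "claw": 0.3}]}}

```text
clock: 10.0
tool_pos: [0.4547, -0.1433, 0.0327]
eef_rot: [0.999, -0.04, 0.001, 0.0]
contact_force: [0.0, -0.3, -0.3]
opening: 0.343
```

{"fn": "drive_tool", "kwargs": {"commands": [{"dx": 0, "dy": 0, "dz": 0, "wx": 0, "wy": 0, "wz": 0, "claw": 0.25}, {"dx": 0, "dy": 0, "dz": 0, "wx": 0, "wy": 0, "wz": 0, "claw": 0}, {"dx": 0, "dy": 0, "dz": 0, "wx": 0, "wy": 0, "wz": 0, "claw": 0}, {"dx": 0, "dy": 0, "dz": 0, "wx": 0, "wy": 0, "wz": 0, "claw": 0}, {"dx": 0, "dy": 0, "dz": 0, "wx": 0, "wy": 0, "wz": 0, "claw": 0}, {"dx": 0, "dy": 0, "dz": 0, "wx": 0, "wy": 0, "wz": 0, "claw": 0}, {"dx": 0, "dy": 0, "dz": 0, "wx": 0, "wy": 0, "wz": 0, "claw": 0}, {"dx": 0, "dy": 0, "dz": 0, "wx": 0, "wy": 0, "wz": 0, "claw": 0}], "grip_force": 60}}

```text
clock: 10.8
tool_pos: [0.4539, -0.1431, 0.0312]
eef_rot: [0.999, -0.04, 0.0, 0.0]
contact_force: [0.8, -1.1, 0.4]
opening: 0.171
```

```bash
python3 - <<'E'
from plant import r
s=r.get_state();print(s["tool_pos"],s["eef_rot"],s["contact_force"],s["opening"]*88,s["q"])
E
```

```text
[ 0.45389336 -0.14309491  0.03124018] [ 9.99195419e-01 -4.01055191e-02  2.32570528e-04  8.63459000e-05] [ 0.83455379 -1.14010804  0.36759212] 15.041260701820574 [ 2.07498263e-01  9.15943434e-01  1.51782428e-03  2.14827105e+00
 -1.44688462e-02  7.68992497e-02 -1.42818067e+00]
```

{"fn": "drive_tool", "kwargs": {"commands": [{"dx": 0, "dy": 0, "dz": -0.005, "wx": 0, "wy": 0, "wz": 0, "claw": 0}, {"dx": 0, "dy": 0, "dz": -0.015, "wx": 0, "wy": 0, "wz": 0, "claw": 0}, {"dx": 0, "dy": 0, "dz": -0.03, "wx": 0, "wy": 0, "wz": 0, "claw": 0}, {"dx": 0, "dy": 0, "dz": -0.03, "wx": 0, "wy": 0, "wz": 0, "claw": 0}, {"dx": 0, "dy": 0, "dz": -0.01, "wx": 0, "wy": 0, "wz": 0, "claw": 0}, {"dx": -0.001, "dy": -0.01, "dz": 0, "wx": 0, "wy": 0, "wz": 0, "claw": 0}, {"dx": -0.001, "dy": -0.02, "dz": 0, "wx": 0, "wy": 0, "wz": 0, "claw": 0}, {"dx": -0.0015, "dy": -0.03, "dz": 0, "wx": 0, "wy": 0, "wz": 0, "claw": 0}, {"dx": -0.0015, "dy": -0.03, "dz": 0, "wx": 0, "wy": 0, "wz": 0, "claw": 0}, {"dx": -0.001, "dy": -0.02, "dz": 0, "wx": 0, "wy": 0, "wz": 0, "claw": 0}, {"dx": -0.001, "dy": -0.01, "dz": 0, "wx": 0, "wy": 0, "wz": 0, "claw": 0}, {"dx": 0, "dy": 0, "dz": 0, "wx": 0, "wy": 0, "wz": 0, "claw": 0}]}}

```text
clock: 12.0
tool_pos: [0.4554, -0.021, 0.1202]
eef_rot: [0.999, -0.038, -0.001, -0.0]
contact_force: [-0.2, -0.8, -1.8]
opening: 0.171
```

```bash
cat > st.py <<'E'
from h import *
from plant import r,snapshot
s=r.get_state(); m=R.from_quat(s["eef_rot"]).as_matrix(); p=s["tool_pos"]
yaw=np.arctan2(m[1,0],m[0,0]); ax=p+m@np.array([.1149,-.0008,0])
print("tcp",p.round(4),"yaw",yaw.round(4),"x.z",m[2,0].round(4),"axis",ax[:2].round(4),"und",(ax[2]-.0312).round(4),"F",s["contact_force"].round(1),"M",s["moment"].round(2),"q",s["q"].round(2),"open",s["opening"]*88,"t",s["clock"])
g=np.array([.574,.080,.090+.0312]); d=m.T@(g-ax); print("to go (tool axes)",d.round(4))
E
python3 - <<'E'
exec(open("st.py").read())
t=cam("side",r,snapshot); save(t,"s2.pkl"); im=t["color"][120:270,235:435]
cv2.imwrite("pics/s2.png",cv2.resize(im,None,fx=4,fy=4,interpolation=cv2.INTER_CUBIC)[:,:,::-1])
a=lambda x,y,z:(ax[0]*np.array([1,0,0])+ax[1]*np.array([0,1,0])+R.from_euler("z",yaw).apply([x,y,z]))
z0=ax[2]-.0312
P=[a(0,0,z0+.084),a(0,0,z0),a(-.153,0,z0+.049),[.574,.08,.18],[.574,.08,.23]]
print(((proj(t,P)-[235,120]+.375)*4).round(1))
E
```

```text
tcp [ 0.4554 -0.021   0.1202] yaw -0.0767 x.z -0.0025 axis [ 0.5701 -0.029 ] und 0.0887 F [-0.2 -0.8 -1.8] M [-0.01  0.17  0.03] q [-0.08  0.72  0.04  2.18 -0.11  0.24 -1.6 ] open 15.043804805600491 t 12.0
to go (tool axes) [-0.0044 -0.109  -0.0012]
[[398.7 276.2]
 [397.5 402.4]
 [120.4 314.2]
 [408.2 163. ]
 [409.2  84.8]]
```

View pics/s2.png

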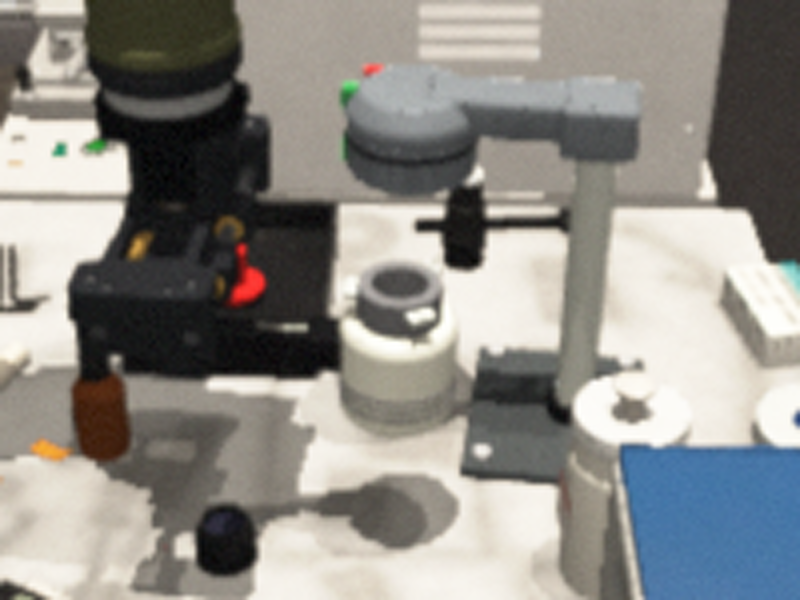

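Level canister: neck ellipse centre ~(400,282), mouth rim centre ~(410,162), both within about 1–2 px of prediction. I'll move it under the mouth.

{"fn": "drive_tool", "kwargs": {"commands": [{"dx": -0.0004, "dy": -0.01, "dz": 0, "wx": 0, "wy": 0, "wz": 0, "claw": 0}, {"dx": -0.001, "dy": -0.02, "dz": 0, "wx": 0, "wy": 0, "wz": 0, "claw": 0}, {"dx": -0.001, "dy": -0.025, "dz": 0, "wx": 0, "wy": 0, "wz": 0, "claw": 0}, {"dx": -0.001, "dy": -0.025, "dz": 0, "wx": 0, "wy": 0, "wz": 0, "claw": 0}, {"dx": -0.0005, "dy": -0.018, "dz": 0, "wx": 0, "wy": 0, "wz": 0, "claw": 0}, {"dx": -0.0005, "dy": -0.01, "dz": 0, "wx": 0, "wy": 0, "wz": 0, "claw": 0}, {"dx": 0, "dy": 0, "dz": 0, "wx": 0, "wy": 0, "wz": 0, "claw": 0}, {"dx": 0, "dy": 0, "dz": 0, "wx": 0, "wy": 0, "wz": 0, "claw": 0}]}}

```text
clock: 12.85
tool_pos: [0.4605, 0.0839, 0.1212]
eef_rot: [0.999, -0.041, -0.0, 0.001]
contact_force: [-0.5, 0.2, -2.3]
opening: 0.173
```

{"fn": "drive_tool", "kwargs": {"commands": [{"dx": 0, "dy": -0.0115, "dz": 0, "wx": 0, "wy": 0, "wz": 0.1, "claw": 0}, {"dx": 0, "dy": -0.0115, "dz": 0, "wx": 0, "wy": 0, "wz": 0.1, "claw": 0}, {"dx": 0, "dy": -0.0115, "dz": 0, "wx": 0, "wy": 0, "wz": 0.1, "claw": 0}, {"dx": 0, "dy": 0, "dz": 0, "wx": 0, "wy": 0, "wz": 0, "claw": 0}, {"dx": 0, "dy": 0, "dz": 0, "wx": 0, "wy": 0, "wz": 0, "claw": 0}]}}

```text
clock: 13.35
tool_pos: [0.4667, 0.1176, 0.1212]
eef_rot: [0.982, -0.189, 0.0, 0.001]
contact_force: [-0.1, 0.1, -1.3]
opening: 0.171
```

```bash
python3 st.py
```

```text
tcp [0.4667 0.1176 0.1212] yaw -0.3795 x.z 0.0003 axis [0.5737 0.0757] und 0.09 F [-0.1  0.1 -1.3] M [0.06 0.22 0.02] q [-0.44  0.74  0.15  2.11 -0.34  0.31 -1.95] open 15.034110084566965 t 13.35
to go (tool axes) [-0.0013 -0.0041  0.    ]
```

{"fn": "drive_tool", "kwargs": {"commands": [{"dx": 0, "dy": -0.0116, "dz": 0, "wx": 0, "wy": 0, "wz": 0.094, "claw": 0}, {"dx": 0, "dy": -0.0116, "dz": 0, "wx": 0, "wy": 0, "wz": 0.094, "claw": 0}, {"dx": 0, "dy": -0.0116, "dz": 0, "wx": 0, "wy": 0, "wz": 0.094, "claw": 0}, {"dx": 0, "dy": -0.0116, "dz": 0, "wx": 0, "wy": 0, "wz": 0.094, "claw": 0}, {"dx": 0, "dy": -0.0116, "dz": 0, "wx": 0, "wy": 0, "wz": 0.094, "claw": 0}, {"dx": 0, "dy": 0, "dz": 0, "wx": 0, "wy": 0, "wz": 0, "claw": 0}, {"dx": 0, "dy": 0, "dz": 0, "wx": 0, "wy": 0, "wz": 0, "claw": 0}]}}

```text
clock: 14.05
tool_pos: [0.4972, 0.166, 0.1211]
eef_rot: [0.911, -0.412, -0.0, 0.001]
contact_force: [-0.7, -0.1, -2.9]
opening: 0.169
```

```bash
python3 - <<'E'
exec(open("st.py").read())
t=cam("side",r,snapshot); save(t,"s3.pkl"); im=t["color"][120:240,270:430]
cv2.imwrite("pics/s3.png",cv2.resize(im,None,fx=5,fy=5,interpolation=cv2.INTER_CUBIC)[:,:,::-1])
z0=ax[2]-.0312
P=[[ax[0],ax[1],z0+.084],[ax[0],ax[1],z0],[.574,.08,.18]]
print(((proj(t,P)-[270,120]+.4)*5).round(1))
E
```

```text
tcp [0.4972 0.166  0.1211] yaw -0.8484 x.z 0.0004 axis [0.5738 0.0803] und 0.0899 F [-0.7 -0.1 -2.9] M [ 0.25  0.08 -0.05] q [-0.59  0.79  0.31  1.99 -0.53  0.44 -2.3 ] open 14.891863286887647 t 14.05
to go (tool axes) [ 0.0004  0.0001 -0.0001]
[[334.8 215. ]
 [332.9 364.4]
 [335.4 203.9]]
```

View pics/s3.png

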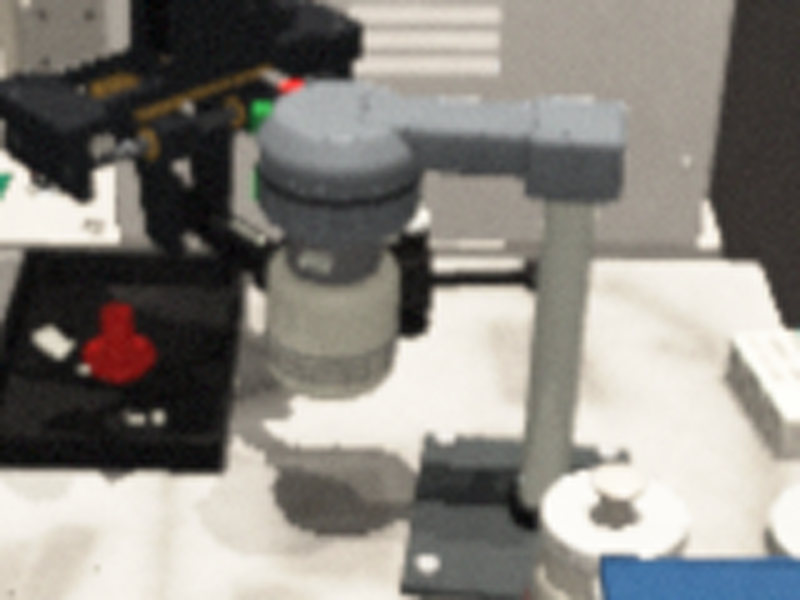

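The mouth rim spans u 259–420 (centre ~339, 4 px right of prediction). The canister spans 267–401 (centre ~334, as predicted), so I'll shift about 1 mm in +x and raise slowly, watching the force.

{"fn": "drive_tool", "kwargs": {"commands": [{"dx": 0.0007, "dy": -0.0008, "dz": 0, "wx": 0, "wy": 0, "wz": 0, "claw": 0}, {"dx": 0, "dy": 0, "dz": -0.004, "wx": 0, "wy": 0, "wz": 0, "claw": 0}, {"dx": 0, "dy": 0, "dz": -0.004, "wx": 0, "wy": 0, "wz": 0, "claw": 0}, {"dx": 0, "dy": 0, "dz": 0, "wx": 0, "wy": 0, "wz": 0, "claw": 0}, {"dx": 0, "dy": 0, "dz": 0, "wx": 0, "wy": 0, "wz": 0, "claw": 0}]}}

```text
clock: 14.6
tool_pos: [0.4988, 0.1675, 0.1294]
eef_rot: [0.911, -0.412, 0.0, -0.0]
contact_force: [-0.0, 0.2, -1.6]
opening: 0.175
```

```bash
python3 st.py
```

```text
tcp [0.4988 0.1675 0.1294] yaw -0.8499 x.z 0.0002 axis [0.5752 0.0817] und 0.0983 F [-0.   0.2 -1.6] M [0.27 0.13 0.01] q [-0.6   0.78  0.32  1.98 -0.53  0.46 -2.31] open 15.386624268662981 t 14.6
to go (tool axes) [0.0004 0.002  0.0083]
```

{"fn": "drive_tool", "kwargs": {"commands": [{"dx": 0, "dy": 0, "dz": -0.003, "wx": 0, "wy": 0, "wz": 0, "claw": 0}, {"dx": 0, "dy": 0, "dz": -0.003, "wx": 0, "wy": 0, "wz": 0, "claw": 0}, {"dx": 0, "dy": 0, "dz": 0, "wx": 0, "wy": 0, "wz": 0, "claw": 0}, {"dx": 0, "dy": 0, "dz": 0, "wx": 0, "wy": 0, "wz": 0, "claw": 0}]}}

```text
clock: 15.0
tool_pos: [0.4988, 0.1674, 0.1353]
eef_rot: [0.911, -0.412, 0.0, -0.0]
contact_force: [-0.6, -0.2, -1.8]
opening: 0.175
```

```bash
python3 st.py
```

```text
tcp [0.4988 0.1674 0.1353] yaw -0.8501 x.z 0.0003 axis [0.5752 0.0816] und 0.1041 F [-0.6 -0.2 -1.8] M [0.15 0.08 0.04] q [-0.61  0.77  0.33  1.98 -0.52  0.47 -2.31] open 15.41434629302583 t 15.0
to go (tool axes) [0.0004 0.002  0.0141]
```

{"fn": "drive_tool", "kwargs": {"commands": [{"dx": 0, "dy": 0.001, "dz": -0.003, "wx": 0, "wy": 0, "wz": 0, "claw": 0}, {"dx": 0, "dy": 0, "dz": -0.002, "wx": 0, "wy": 0, "wz": 0, "claw": 0}, {"dx": 0, "dy": 0, "dz": -0.002, "wx": 0, "wy": 0, "wz": 0, "claw": 0}, {"dx": 0, "dy": 0, "dz": 0, "wx": 0, "wy": 0, "wz": 0, "claw": 0}, {"dx": 0, "dy": 0, "dz": 0, "wx": 0, "wy": 0, "wz": 0, "claw": 0}]}}

```text
clock: 15.5
tool_pos: [0.4982, 0.1667, 0.1423]
eef_rot: [0.911, -0.412, 0.0, -0.0]
contact_force: [-0.4, -1.4, -0.7]
opening: 0.168
```

```bash
python3 st.py
```

```text
tcp [0.4982 0.1667 0.1423] yaw -0.8503 x.z 0.0004 axis [0.5746 0.0809] und 0.1112 F [-0.4 -1.4 -0.7] M [0.13 0.01 0.01] q [-0.61  0.76  0.34  1.98 -0.52  0.49 -2.32] open 14.796955774648724 t 15.5
to go (tool axes) [0.0003 0.001  0.0212]
```

{"fn": "drive_tool", "kwargs": {"commands": [{"dx": 0, "dy": 0, "dz": -0.002, "wx": 0, "wy": 0, "wz": 0, "claw": 0}, {"dx": 0, "dy": 0, "dz": -0.002, "wx": 0, "wy": 0, "wz": 0, "claw": 0}, {"dx": 0, "dy": 0, "dz": 0, "wx": 0, "wy": 0, "wz": 0, "claw": 0}, {"dx": 0, "dy": 0, "dz": 0, "wx": 0, "wy": 0, "wz": 0, "claw": 0}]}}

```text
clock: 15.9
tool_pos: [0.4974, 0.1671, 0.146]
eef_rot: [0.911, -0.412, -0.001, 0.0]
contact_force: [-0.3, -0.5, -4.5]
opening: 0.173
```

```bash
python3 st.py
```

```text
tcp [0.4974 0.1671 0.146 ] yaw -0.8497 x.z -0.0008 axis [0.5739 0.0813] und 0.1147 F [-0.3 -0.5 -4.5] M [0.52 0.37 0.05] q [-0.62  0.75  0.35  1.98 -0.51  0.5  -2.32] open 15.190459616455149 t 15.9
to go (tool axes) [0.0011 0.0008 0.0247]
```

{"fn": "drive_tool", "kwargs": {"commands": [{"dx": 0, "dy": 0, "dz": -0.001, "wx": 0, "wy": 0, "wz": 0, "claw": 0}, {"dx": 0, "dy": 0.0069, "dz": 0, "wx": 0, "wy": 0, "wz": -0.06, "claw": 0}, {"dx": 0, "dy": 0.0069, "dz": 0, "wx": 0, "wy": 0, "wz": -0.06, "claw": 0}, {"dx": 0, "dy": 0.0069, "dz": 0, "wx": 0, "wy": 0, "wz": -0.06, "claw": 0}, {"dx": 0, "dy": 0.0069, "dz": 0, "wx": 0, "wy": 0, "wz": -0.06, "claw": 0}, {"dx": 0, "dy": 0, "dz": 0, "wx": 0, "wy": 0, "wz": 0, "claw": 0}, {"dx": 0, "dy": 0, "dz": 0, "wx": 0, "wy": 0, "wz": 0, "claw": 0}]}}

```text
clock: 16.6
tool_pos: [0.4789, 0.1467, 0.1473]
eef_rot: [0.954, -0.301, -0.0, 0.0]
contact_force: [-0.9, -0.4, -2.7]
opening: 0.171
```

```bash
python3 st.py
```

```text
tcp [0.4789 0.1467 0.1473] yaw -0.612 x.z -0.0003 axis [0.5734 0.0813] und 0.116 F [-0.9 -0.4 -2.7] M [ 0.34  0.4  -0.21] q [-0.55  0.72  0.27  2.04 -0.43  0.43 -2.14] open 15.06741243109989 t 16.6
to go (tool axes) [0.0013 0.0007 0.026 ]
```

{"fn": "drive_tool", "kwargs": {"commands": [{"dx": 0.001, "dy": 0.008, "dz": 0, "wx": 0, "wy": 0, "wz": -0.07, "claw": 0}, {"dx": 0, "dy": 0.008, "dz": 0, "wx": 0, "wy": 0, "wz": -0.07, "claw": 0}, {"dx": 0, "dy": 0.008, "dz": 0, "wx": 0, "wy": 0, "wz": -0.07, "claw": 0}, {"dx": 0, "dy": 0.008, "dz": 0, "wx": 0, "wy": 0, "wz": -0.07, "claw": 0}, {"dx": 0, "dy": 0.008, "dz": 0, "wx": 0, "wy": 0, "wz": -0.07, "claw": 0}, {"dx": 0, "dy": 0, "dz": 0, "wx": 0, "wy": 0, "wz": 0, "claw": 0}, {"dx": 0, "dy": 0, "dz": 0, "wx": 0, "wy": 0, "wz": 0, "claw": 0}]}}

```text
clock: 17.3
tool_pos: [0.4629, 0.1107, 0.1473]
eef_rot: [0.991, -0.131, 0.001, 0.0]
contact_force: [0.7, -1.4, -3.0]
opening: 0.17
```

```bash
python3 st.py
```

```text
tcp [0.4629 0.1107 0.1473] yaw -0.2628 x.z 0.002 axis [0.5741 0.0816] und 0.1164 F [ 0.7 -1.4 -3. ] M [-0.05 -0.06 -0.06] q [-0.43  0.69  0.16  2.11 -0.28  0.36 -1.88] open 14.967164674987462 t 17.3
to go (tool axes) [0.0003 0.0016 0.0264]
```

{"fn": "drive_tool", "kwargs": {"commands": [{"dx": 0, "dy": 0.006, "dz": 0, "wx": 0, "wy": 0, "wz": -0.05, "claw": 0}, {"dx": 0, "dy": 0.0058, "dz": 0, "wx": 0, "wy": 0, "wz": -0.05, "claw": 0}, {"dx": 0, "dy": 0.0046, "dz": 0, "wx": 0, "wy": 0, "wz": -0.04, "claw": 0}, {"dx": 0, "dy": 0, "dz": 0, "wx": 0, "wy": 0, "wz": 0, "claw": 0}, {"dx": 0, "dy": 0, "dz": 0, "wx": 0, "wy": 0, "wz": 0, "claw": 0}]}}

```text
clock: 17.8
tool_pos: [0.46, 0.0949, 0.1475]
eef_rot: [0.998, -0.061, 0.002, -0.0]
contact_force: [4.4, -2.0, -2.3]
opening: 0.171
```

```bash
python3 st.py
```

```text
tcp [0.46   0.0949 0.1475] yaw -0.122 x.z 0.0032 axis [0.5741 0.0817] und 0.1166 F [ 4.4 -2.  -2.3] M [-0.08 -0.65 -0.1 ] q [-0.37  0.68  0.12  2.13 -0.22  0.34 -1.77] open 15.074272834373888 t 17.8
to go (tool axes) [-0.      0.0017  0.0266]
```

{"fn": "drive_tool", "kwargs": {"commands": [{"dx": 0.001, "dy": 0.0015, "dz": 0, "wx": 0, "wy": 0, "wz": 0, "claw": 0}, {"dx": 0, "dy": 0.0023, "dz": 0, "wx": 0, "wy": 0, "wz": -0.02, "claw": 0}, {"dx": 0, "dy": 0, "dz": 0, "wx": 0, "wy": 0, "wz": 0, "claw": 0}, {"dx": 0, "dy": 0, "dz": 0, "wx": 0, "wy": 0, "wz": 0, "claw": 0}]}}

```text
clock: 18.2
tool_pos: [0.46, 0.0914, 0.1474]
eef_rot: [0.999, -0.05, 0.001, -0.0]
contact_force: [4.6, 0.3, -1.9]
opening: 0.171
```

```bash
python3 st.py
```

```text
tcp [0.46   0.0914 0.1474] yaw -0.0993 x.z 0.0023 axis [0.5744 0.0808] und 0.1165 F [ 4.6  0.3 -1.9] M [ 0.18 -0.76 -0.01] q [-0.36  0.68  0.11  2.13 -0.21  0.34 -1.75] open 15.04188556048662 t 18.2
to go (tool axes) [-0.0004  0.0008  0.0265]
```

{"fn": "drive_tool", "kwargs": {"commands": [{"dx": 0, "dy": 0.0029, "dz": 0, "wx": 0, "wy": 0, "wz": -0.025, "claw": 0}, {"dx": 0, "dy": 0, "dz": 0, "wx": 0, "wy": 0, "wz": 0, "claw": 0}, {"dx": 0, "dy": 0, "dz": 0, "wx": 0, "wy": 0, "wz": 0, "claw": 0}]}}

```text
clock: 18.5
tool_pos: [0.4599, 0.0892, 0.1474]
eef_rot: [0.999, -0.037, 0.001, -0.001]
contact_force: [5.3, 3.3, -0.9]
opening: 0.173
```

```bash
python3 st.py
```

```text
tcp [0.4599 0.0892 0.1474] yaw -0.0744 x.z 0.0027 axis [0.5746 0.0815] und 0.1165 F [ 5.3  3.3 -0.9] M [ 0.52 -0.75 -0.17] q [-0.35  0.68  0.1   2.13 -0.19  0.34 -1.73] open 15.2274500461122 t 18.5
to go (tool axes) [-0.0005  0.0015  0.0265]
```

{"fn": "drive_tool", "kwargs": {"commands": [{"dx": 0, "dy": -0.0023, "dz": 0, "wx": 0, "wy": 0, "wz": 0.02, "claw": 0}, {"dx": 0, "dy": 0, "dz": 0.002, "wx": 0, "wy": 0, "wz": 0, "claw": 0}, {"dx": 0, "dy": 0, "dz": 0.002, "wx": 0, "wy": 0, "wz": 0, "claw": 0}, {"dx": 0, "dy": 0, "dz": 0.002, "wx": 0, "wy": 0, "wz": 0, "claw": 0}, {"dx": 0, "dy": 0, "dz": 0, "wx": 0, "wy": 0, "wz": 0, "claw": 0}, {"dx": 0, "dy": 0, "dz": 0, "wx": 0, "wy": 0, "wz": 0, "claw": 0}]}}

```text
clock: 19.1
tool_pos: [0.4613, 0.0908, 0.142]
eef_rot: [0.999, -0.047, 0.003, -0.001]
contact_force: [5.6, 0.2, 3.2]
opening: 0.173
```

```bash
python3 st.py
```

```text
tcp [0.4613 0.0908 0.142 ] yaw -0.0949 x.z 0.0056 axis [0.5758 0.0807] und 0.1115 F [5.6 0.2 3.2] M [ 0.19 -1.17 -0.15] q [-0.36  0.69  0.1   2.14 -0.21  0.32 -1.75] open 15.228222457776251 t 19.1
to go (tool axes) [-0.0018  0.0009  0.0215]
```

{"fn": "drive_tool", "kwargs": {"commands": [{"dx": 0.001, "dy": 0, "dz": 0, "wx": 0, "wy": 0, "wz": 0, "claw": 0}, {"dx": 0, "dy": 0, "dz": 0, "wx": 0, "wy": 0, "wz": 0, "claw": 0}, {"dx": 0, "dy": 0, "dz": 0, "wx": 0, "wy": 0, "wz": 0, "claw": 0}, {"dx": 0, "dy": 0, "dz": 0, "wx": 0, "wy": 0, "wz": 0, "claw": 0}], "grip_force": 5}}

```text
clock: 19.5
tool_pos: [0.4613, 0.0907, 0.1417]
eef_rot: [0.999, -0.047, 0.002, -0.001]
contact_force: [5.0, 1.1, 3.8]
opening: 0.177
```

```bash
python3 - <<'E'
exec(open("st.py").read())
t=cam("side",r,snapshot); save(t,"s4.pkl"); im=t["color"][120:240,270:430]
cv2.imwrite("pics/s4.png",cv2.resize(im,None,fx=5,fy=5,interpolation=cv2.INTER_CUBIC)[:,:,::-1])
z0=.110
for z0 in(.110,.1125):
  P=[[.575+.032*np.cos(a),.0805+.032*np.sin(a),z0] for a in np.radians(range(0,360,10))]; q=(proj(t,P)-[270,120]+.4)*5
  print(z0,"bottom v",q[:,1].max(),"u",q[:,0].min(),q[:,0].max())
  P=[[.575+.032*np.cos(a),.0805+.032*np.sin(a),z0+.062] for a in np.radians(range(0,360,10))]; q=(proj(t,P)-[270,120]+.4)*5;print("shoulder v",q[:,1].max())
g=t["color"].astype(int).sum(2)
print(g[180:206,334:342].mean(1))
print(load("s3.pkl")["color"].astype(int).sum(2)[180:206,334:342].mean(1))
E
```

```text
tcp [0.4613 0.0907 0.1417] yaw -0.0947 x.z 0.0034 axis [0.5757 0.0807] und 0.1109 F [5.  1.1 3.8] M [ 0.25 -1.08 -0.03] q [-0.36  0.69  0.1   2.13 -0.21  0.32 -1.75] open 15.614564646801545 t 19.5
to go (tool axes) [-0.0017  0.0008  0.0209]
0.11 bottom v 366.6547293481141 u 270.09004467621605 401.70762310554335
shoulder v 253.18611791328163
0.1125 bottom v 362.255332772842 u 270.0461460400079 401.8705374919865
shoulder v 248.41221803051323
[425.625 426.25  415.75  343.    347.75  342.5   346.5   351.375 347.75
 395.75  423.875 431.25  596.375 693.5   713.625 716.5   715.75  714.75
 717.125 719.125 722.    723.5   724.375 722.25  718.5   714.875]
[456.125 443.875 434.5   425.125 423.75  425.625 424.5   424.625 423.5
 424.    417.125 359.5   335.875 337.375 339.375 345.    356.25  407.125
 433.875 480.125 664.5   719.75  723.    723.    717.5   713.125]
```

View pics/s4.png

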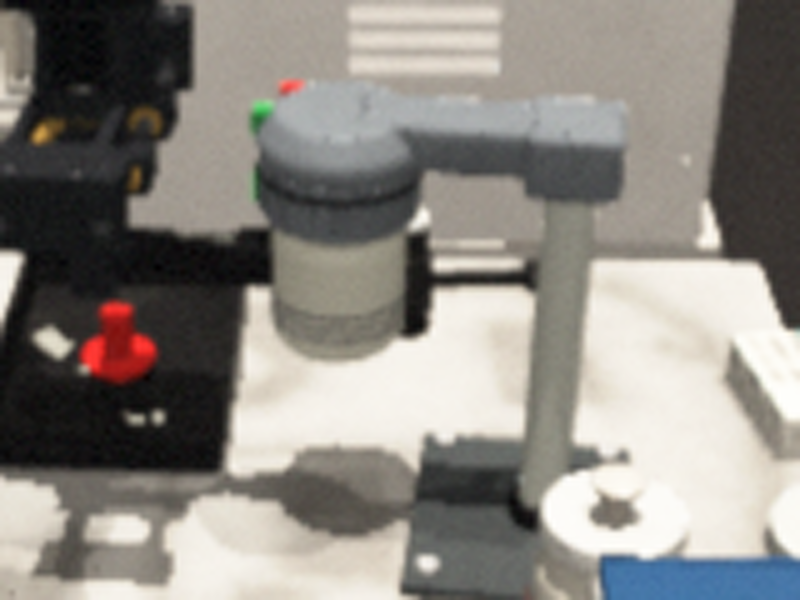

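The canister is seated up in the mouth with its bottom edge at v≈357 and the handle pointing to the front. Pocket and sill heights can't be told apart at this resolution. I'll ease the downward push, let go, and compare.

{"fn": "drive_tool", "kwargs": {"commands": [{"dx": 0, "dy": 0, "dz": -0.001, "wx": 0, "wy": 0, "wz": 0, "claw": 0}, {"dx": 0, "dy": 0, "dz": 0, "wx": 0, "wy": 0, "wz": 0, "claw": 0.3}, {"dx": 0, "dy": 0, "dz": 0, "wx": 0, "wy": 0, "wz": 0, "claw": 0.35}, {"dx": 0, "dy": 0, "dz": 0, "wx": 0, "wy": 0, "wz": 0, "claw": 0.35}, {"dx": 0, "dy": 0, "dz": 0, "wx": 0, "wy": 0, "wz": 0, "claw": 0.35}, {"dx": 0, "dy": 0, "dz": 0, "wx": 0, "wy": 0, "wz": 0, "claw": 0.35}]}}

```text
clock: 20.15
tool_pos: [0.4591, 0.0901, 0.142]
eef_rot: [0.999, -0.048, -0.001, 0.0]
contact_force: [-0.2, -0.1, -0.2]
opening: 0.351
```

```bash
python3 - <<'E'
exec(open("st.py").read())
t=cam("side",r,snapshot); save(t,"s5.pkl")
from scipy.ndimage import gaussian_filter
# sub-pixel bottom edge by column in the three pictures
for f in("s3.pkl","s4.pkl","s5.pkl"):
    g=load(f)["color"].astype(float).sum(2); o=[]
    for u in range(328,348,2):
        c=g[186:206,u-1:u+2].mean(1); i=np.where(c>575)[0][0]; o.append(186+i-1+(575-c[i-1])/(c[i]-c[i-1]))
    print(f,np.round(o,1))
# handle end: dark columns along the handle rows
g=t["color"].astype(int).sum(2); print(g[160:182:2,290:326:4])
E
```

```text
tcp [0.4591 0.0901 0.142 ] yaw -0.0951 x.z -0.0011 axis [0.5736 0.0799] und 0.1107 F [-0.2 -0.1 -0.2] M [ 0.05  0.04 -0.01] q [-0.36  0.69  0.1   2.14 -0.21  0.33 -1.75] open 30.927795216649837 t 20.15
to go (tool axes) [ 0.0004 -0.0001  0.0207]
s3.pkl [199.7 198.9 199.4 199.6 199.6 199.6 199.3 198.6 197.7 196.2]
s4.pkl [190.1 191.1 191.7 191.9 192.1 192.  191.7 191.4 190.6 189.6]
s5.pkl [190.1 191.1 191.7 191.9 192.1 192.  191.7 191.4 190.6 189.5]
[[ 75  67 363 456 456 465 460 460 201]
 [ 72  83 455 461 461 463 463 465 354]
 [109  91 440 439 455 455 469 449 431]
 [125  64  88 109 273 351 368 135  93]
 [ 81  64  65  57  65  75 154  83  52]
 [ 79  59  49  27  55  40  55  60  61]
 [ 67  39  43  52  43  48  40  43  45]
 [ 59  41  55  51  40  30  37  49  26]
 [ 63  60  64  68  47  61  58  68 138]
 [ 73 157 128 139 111  97  99 218 642]
 [ 93 233 141 139 130 108 113 245 661]]
```

The canister held its height to 0.1 px when released. To tell pocket from sill, I'll nudge the handle back (+y) with a finger: a pocket should block it.

{"fn": "drive_tool", "kwargs": {"commands": [{"dx": 0, "dy": -0.004, "dz": 0, "wx": 0, "wy": 0, "wz": 0, "claw": 0.35}, {"dx": 0, "dy": -0.003, "dz": 0, "wx": 0, "wy": 0, "wz": 0, "claw": 0.35}, {"dx": 0, "dy": 0, "dz": 0, "wx": 0, "wy": 0, "wz": 0, "claw": 0.35}, {"dx": 0, "dy": 0, "dz": 0, "wx": 0, "wy": 0, "wz": 0, "claw": 0.35}]}}

```text
clock: 20.6
tool_pos: [0.4604, 0.0974, 0.1422]
eef_rot: [0.999, -0.047, 0.0, 0.0]
contact_force: [0.3, -1.1, 0.3]
opening: 0.349
```

{"fn": "drive_tool", "kwargs": {"commands": [{"dx": 0, "dy": -0.002, "dz": 0, "wx": 0, "wy": 0, "wz": 0, "claw": 0.35}, {"dx": 0, "dy": 0, "dz": 0, "wx": 0, "wy": 0, "wz": 0, "claw": 0.35}, {"dx": 0, "dy": 0, "dz": 0, "wx": 0, "wy": 0, "wz": 0, "claw": 0.35}]}}

```text
clock: 20.9
tool_pos: [0.4606, 0.0992, 0.1422]
eef_rot: [0.999, -0.048, 0.0, 0.0]
contact_force: [0.7, -0.4, 0.8]
opening: 0.349
```

{"fn": "drive_tool", "kwargs": {"commands": [{"dx": 0, "dy": -0.002, "dz": 0, "wx": 0, "wy": 0, "wz": 0, "claw": 0.35}, {"dx": 0, "dy": 0, "dz": 0, "wx": 0, "wy": 0, "wz": 0, "claw": 0.35}, {"dx": 0, "dy": 0, "dz": 0, "wx": 0, "wy": 0, "wz": 0, "claw": 0.35}]}}

```text
clock: 21.2
tool_pos: [0.4608, 0.1012, 0.1422]
eef_rot: [0.999, -0.048, 0.0, 0.0]
contact_force: [-0.5, -0.1, -0.2]
opening: 0.351
```

{"fn": "drive_tool", "kwargs": {"commands": [{"dx": 0, "dy": -0.002, "dz": 0, "wx": 0, "wy": 0, "wz": 0, "claw": 0.35}, {"dx": 0, "dy": 0, "dz": 0, "wx": 0, "wy": 0, "wz": 0, "claw": 0.35}, {"dx": 0, "dy": 0, "dz": 0, "wx": 0, "wy": 0, "wz": 0, "claw": 0.35}]}}

```text
clock: 21.5
tool_pos: [0.4609, 0.1032, 0.1422]
eef_rot: [0.999, -0.048, 0.0, 0.0]
contact_force: [0.2, 0.0, -0.4]
opening: 0.349
```

{"fn": "drive_tool", "kwargs": {"commands": [{"dx": 0, "dy": -0.002, "dz": 0, "wx": 0, "wy": 0, "wz": 0, "claw": 0.35}, {"dx": 0, "dy": 0, "dz": 0, "wx": 0, "wy": 0, "wz": 0, "claw": 0.35}, {"dx": 0, "dy": 0, "dz": 0, "wx": 0, "wy": 0, "wz": 0, "claw": 0.35}]}}

```text
clock: 21.8
tool_pos: [0.4611, 0.1048, 0.1422]
eef_rot: [0.999, -0.048, -0.0, 0.0]
contact_force: [0.6, -3.1, 0.4]
opening: 0.349
```

```bash
python3 - <<'E'
exec(open("st.py").read())
t=cam("wrist",r,snapshot); save(t,"w7.pkl"); cv2.imwrite("pics/w7.png",cv2.resize(t["color"],(800,500),interpolation=cv2.INTER_CUBIC)[:,:,::-1])
t=cam("side",r,snapshot); save(t,"s6.pkl")
g=t["color"].astype(float).sum(2); o=[]
for u in range(328,348,2):
        c=g[186:206,u-1:u+2].mean(1); i=np.where(c>575)[0][0]; o.append(186+i-1+(575-c[i-1])/(c[i]-c[i-1]))
print(np.round(o,1))
E
```

```text
tcp [0.4611 0.1048 0.1422] yaw -0.0955 x.z -0.0 axis [0.5756 0.0946] und 0.111 F [ 0.6 -3.1  0.4] M [-0.41  0.01  0.01] q [-0.39  0.69  0.11  2.12 -0.21  0.34 -1.77] open 30.755514576126203 t 21.8
to go (tool axes) [-0.0002  0.0147  0.021 ]
[190.2 191.2 191.6 191.8 192.  192.  191.7 191.4 190.6 189.7]
```

View pics/w7.png

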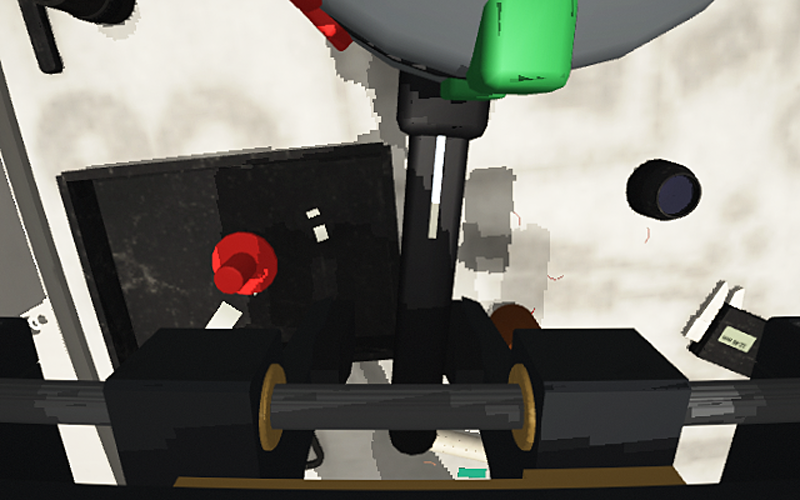

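The handle is turned slightly in the tool frame ((446,110) to (412,445)). It slid freely for a few mm, then met a 3 N block at an unchanged height, so the lugs are in their pockets, free only between sill and stop. The handle is ~3 mm from the green direction. I'll centre the jaws and withdraw upward.

{"fn": "drive_tool", "kwargs": {"commands": [{"dx": 0, "dy": 0.0065, "dz": 0, "wx": 0, "wy": 0, "wz": 0.04, "claw": 0.4}, {"dx": 0, "dy": 0, "dz": 0, "wx": 0, "wy": 0, "wz": 0, "claw": 0.45}, {"dx": 0, "dy": 0, "dz": 0, "wx": 0, "wy": 0, "wz": 0, "claw": 0.45}, {"dx": 0, "dy": 0, "dz": -0.015, "wx": 0, "wy": 0, "wz": 0, "claw": 0.45}, {"dx": 0, "dy": 0, "dz": -0.03, "wx": 0, "wy": 0, "wz": 0, "claw": 0.45}, {"dx": 0, "dy": 0, "dz": -0.04, "wx": 0, "wy": 0, "wz": 0, "claw": 0.45}, {"dx": 0, "dy": 0, "dz": -0.04, "wx": 0, "wy": 0, "wz": 0, "claw": 0.45}, {"dx": 0, "dy": 0, "dz": -0.04, "wx": 0, "wy": 0, "wz": 0, "claw": 0.45}, {"dx": 0, "dy": 0, "dz": 0, "wx": 0, "wy": 0, "wz": 0, "claw": 0.45}, {"dx": 0, "dy": 0, "dz": 0, "wx": 0, "wy": 0, "wz": 0, "claw": 0.45}, {"dx": 0, "dy": 0, "dz": 0, "wx": 0, "wy": 0, "wz": 0, "claw": 0.45}]}}

```text
clock: 23.0
tool_pos: [0.4596, 0.0988, 0.3062]
eef_rot: [0.998, -0.067, -0.001, 0.0]
contact_force: [-0.4, -0.3, 0.3]
opening: 0.449
```

```bash
python3 - <<'E'
exec(open("st.py").read())
w=cam("wrist",r,snapshot); t=cam("side",r,snapshot)
g=t["color"].astype(float).sum(2); o=[]
for u in range(328,348,2):
        c=g[186:206,u-1:u+2].mean(1); i=np.where(c>575)[0][0]; o.append(186+i-1+(575-c[i-1])/(c[i]-c[i-1]))
print(np.round(o,1))
P=[[.575-.153*np.cos(y),.0805-.153*np.sin(y),.155] for y in(-.06,-.12,-.18)]; print(proj(w,P).round(0))
a=t["color"][110:240,230:430]; a=cv2.resize(a,None,fx=2,fy=2)
c=np.zeros((400,800,3),np.uint8); c[:]=255; c[:320,:400]=cv2.resize(w["color"][:,100:600],(400,320)); c[:260,400:]=a
cv2.imwrite("pics/end.png",c[:,:,::-1])
E
```

```text
tcp [0.4596 0.0988 0.3062] yaw -0.1347 x.z -0.0022 axis [0.5736 0.0841] und 0.2748 F [-0.4 -0.3  0.3] M [0.03 0.04 0.02] q [-0.48  0.42  0.25  1.95 -0.14  0.79 -1.86] open 39.52862547888105 t 23.0
to go (tool axes) [0.0014 0.0039 0.1848]
[190.1 191.1 191.7 191.9 192.1 192.  191.7 191.4 190.6 189.6]
[[335. 220.]
 [324. 220.]
 [313. 220.]]
```

View pics/end.png

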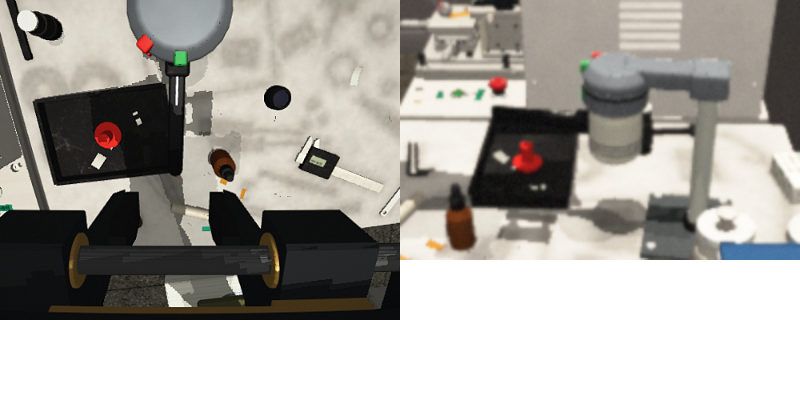

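The canister hangs free and its height is unchanged. The handle end is at u≈320, which gives yaw ≈ −0.14 (~3 mm from the green direction), and the cap is in the tray. Handing in.

```bash
python3 -c "
from plant import r
print(r.finish_job(), r.get_state()['clock'])"
```

```text
the job is handed in; nothing more can be done
the job is handed in; nothing more can be done
```

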